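Change the bayonet ink filters in filter order

TASK

Change the ink filters. First press, turn and lift the spent grey filter out of the red holder and stand it upright on the middle of the orange mat; then fit each new filter that is there into the holder of its own colour, one after the other in the order red, yellow, blue: lugs down through the slots, push in against the spring, turn a quarter clockwise and let it click home. Leave the mouse and the swab pot where they are.

Things in the scene. Friction and masses are not known exactly. Their poses are not given: they have to be found in the camera images.
- red_filter_centre (a point): Centre, 50 mm above its underside, of the upright loose filter with red cap. 100 mm tall, 0.22 kg, foot heavy: white body 44 mm across, bevelled foot; from 62 mm above the underside up, a flat grip bar 24 mm thick (own y), 50 mm long (own x). Two black lugs on own +x and -x, to 31 mm from the axis, 12 mm wide, 8 to 16 mm above the underside. z up; half a turn about z makes no difference.
- yellow_filter_centre (a point): The same point of the new filter with the yellow cap, same shape, weight and axes as the red one; stands on the bench, or is absent.
- blue_filter_centre (a point): The same point of the new filter with the blue cap, same shape, weight and axes as the red one; stands on the bench, or is absent.
- spent_filter_centre (a point): The same point of the spent filter: grey cap, brown body, same shape and axes as the new ones. At the start it is locked in the red holder, lugs along the holder's y. To take it out: press it down 6 to 12 mm, turn it a quarter anticlockwise seen from above (lugs along the holder's x), lift.
- red_holder_mouth (a point): Centre of the round mouth, in the top face 44 mm above the bench, of the fixed red bayonet holder (one white dot): block 76 x 76 x 44 mm, bore 48 mm across, two key slots 17 mm wide along own +x and -x (white marks) for the lugs. z up. With its lugs pushed below the roof the filter turns clockwise only (seen from above), a quarter, from lugs along own x to lugs along own y (black marks).
- yellow_holder_mouth (a point): The same point of the fixed yellow holder (two white dots), same shape and axes as the red one. In every holder: the filter turns freely while its underside is 30 to 36 mm below the mouth; a stop ends the quarter turn; let go there, the spring lifts the lugs into pockets and it is home, filter centre 26 mm above the mouth. Let go with the lugs in the slots, it springs up and is not locked.
- blue_holder_mouth (a point): The same point of the fixed blue holder (three white dots), same shape and axes as the red one. The holders stand between a fixed rail in front of them (x 0.49 to 0.53, 112 mm high; the new filters are on the near side of it) and an upright metal plate behind them (at x 0.70, 0.44 m high).
- red_holder_plunger (a joint): Spring plunger inside the red holder, m pushed down: 0 = free, its top 18 mm below the mouth; 0.006 = a filter is locked home; 0.010 to 0.018 (end of travel) = the filter can turn. It pushes back with 3 N at 0 and 0.6 N more per mm.
- yellow_holder_plunger (a joint): Spring plunger inside the yellow holder, m pushed down: 0 = free, its top 18 mm below the mouth; 0.006 = a filter is locked home; 0.010 to 0.018 (end of travel) = the filter can turn. It pushes back with 3 N at 0 and 0.6 N more per mm.
- blue_holder_plunger (a joint): Spring plunger inside the blue holder, m pushed down: 0 = free, its top 18 mm below the mouth; 0.006 = a filter is locked home; 0.010 to 0.018 (end of travel) = the filter can turn. It pushes back with 3 N at 0 and 0.6 N more per mm.
- mat_top (a point): Centre of the top of the fixed flat orange mat for spent parts, 72 x 72 mm, top 3 mm above the bench; z up. A wall trunk stands out over the bench's right edge about 0.1 m to the right of its middle, 0.21 to 0.39 m above the bench: grip so that the hand is narrow that way.
- mouse: Black computer mouse, 114 x 62 x 37 mm, lying on the bench; origin under its centre. A bystander. Right of it, at about x 0.40, y 0.04, stands a fixed print head 0.32 m tall; its hose goes on up and arches over x 0.51, y 0.19 at 0.55 m to x 0.56, y 0.27 at 0.5 m: keep the arm clear of it, drawn back when crossing.
- swab_pot: Open grey pot with cleaning swabs, 112 mm tall, about 50 mm across, standing on the bench; origin under its centre. A bystander.
There are look-alikes about, which are no part of the job. What is shaped like the part that bears yellow_filter_centre but turquoise is not meant.

How it is judged:
By the outcome, as a careful person would: the job done as asked, in the order asked, and still so for the second after the job is handed in, with the robot touching nothing.
Of yellow_filter, blue_filter only 1 to 2 are there at a start; the rules pass over those that are not, and their reading is None.
At some moment in a run one of red_filter, yellow_filter, blue_filter may be knocked a few centimetres aside while the robot is not near it.
It also fails if it takes over 208 s, if anything falls off the work surface, if the arm or the gripper's body presses on something with over 40 N, if the wrist force passes 120 N, or if a joint passes its speed limit or range.

ROBOT

A 6-joint arm with a two-finger parallel gripper is mounted at the origin on a cart in front of the work surface, level with it; the furniture and walls round the work are solid. World frame = base frame: x ahead of the robot, y to its left, z up, the work surface at z = 0. Lengths are in m, angles in rad, forces in N, time in s.
With the tool pointing down it reaches from about 0.225 to 0.875 m from the base axis. Payload 3.4 kg.
Tool frame: the origin (TCP) lies midway between the tips of the shut fingers; the grasp point (between the pads) lies 19 mm behind it (manip.grip_point_offset is the distance from the TCP to the grasp point, in m); z points along the fingers, y is the line along which they close (so a half turn about z gives the same grasp; the last joint's range is limited). The gripper opens to 85 mm and grips with 20 to 120 N. Pads are 22 mm wide; open, the fingers measure 114 mm over their backs; the gripper's body (76 mm by 85 mm) begins 54 mm behind the grasp point. The pads swing forward as they close: fully open they stand 13 mm farther back than shut.
Start: joints at [1.087, 0.276, 1.505, -0, 1.361, -0.121], TCP at [0.204, 0.538, 0.231] pointing down, gripper open.
Joint ranges: [-2.89, 2.89], [-0.75, 2.08], [0.22, 2.7], [-1.18, 4.32], [0.11, 2.71], [-2.7, 2.7]. Speed limits (rad/s): [2.57, 2.57, 3.14, 3.14, 3.14, 3.14].

INTERFACE

Orientations are given as a unit quaternion [w, x, y, z].
In Python, from rig import manip gives the robot as it stands.
- The arm moves only by the shell command python3 -m handwheel 'ROWS' [FORCE]. ROWS is JSON, a list of rows, each an object with "translation": the shift along the tool's x, y, z in m, a list of three; "angular": the turn, a rotation vector about the tool's x, y, z in degrees, a list of three; "hand": the closure, from 0 (fully open) to 1 (shut). A call has 1 to 10 rows; each row shifts and turns the commanded pose from where the row before left it, along the tool's axes as they then stand; what a row does not reach is not made up. A row lasts 1/12 s, in which the tool goes at most 41.7 mm and 7.16 degrees, less where a joint would pass 70% of its speed; a pose out of reach is approached as far as the arm can. A call with a gripper value outside its range is refused whole. The fingers move at their own pace and stop on an object; FORCE is the grip in N (left out, the last holds). Time passes only in rows, so rows that do not move let the fingers close. It gives the time, the measured TCP pose, the force, the opening and the grip force at its end, in the units of the state.
- manip.get_state(): the state, without advancing time (a new reading comes with each control period).
- manip.get_image(name): name is "scene" or "top" or "wrist"; returns the picture (420x560x3 uint8, red, green, blue); there is no depth.
- manip.camera_info(name): a dict with "camera_matrix" (3x3 intrinsics, pixels), "eye" and "orientation" of the camera in the world; the wrist camera has in their place "tool_from_camera" (4x4, takes a point from camera to tool coordinates, whose origin is the TCP and whose axes are the flange's). Camera axes: x right, y down, z forward; pixel columns grow to the right and rows downward; lengths in m; the calibration is good to about 2 mm. A picture is of the moment at which its call begins: read the wrist's pose just before it. camera_info takes no time and is no camera call.
- manip.sign_off(): hands the job in; it is judged then, once.
The state is a dict: "clock": time; "qpos": joint angles; "qd": joint speeds; "effort": joint torques, N m; "position": TCP position; "ee_rot": TCP orientation; "contact_force": force on the tool from outside, world axes, zero at the start; "moment": the same for the moment, N m; "width": finger opening in m; "gripper_force": force on a finger pad.
Only numpy, scipy, OpenCV 4.12 (cv2) and the standard library are available. Lean on these libraries where they do the work, as an engineer would, in place of code of your own. Each camera call takes 0.05 s, during which the arm holds its last target. There are 200 camera calls.

## Working session

There is one attempt and no reset: what is moved stays moved. The work goes in short steps, Python scripts to look and compute and a shell command to move; the robot and the scene stay as the last step left them, time stands still between calls to the robot, and variables do not carry over. Pictures are saved under pics/ and viewed, at most 14 in all, crops included, and the job is handed in when it is done.

```bash
mkdir -p pics; ls; cat > h.py <<'E'
import numpy as np,cv2,sys
from rig import manip
from scipy.spatial.transform import Rotation as R
def snap(n,f):
    im=manip.get_image(n); cv2.imwrite('pics/'+f+'.png',cv2.cvtColor(im,cv2.COLOR_RGB2BGR)); return im
E
python3 - <<'E'
from h import *
for n in('scene','top','wrist'):
    snap(n,n+'0'); print(n,manip.camera_info(n))
print(manip.get_state(), manip.grip_point_offset)
E
```

```text
pics
scene {'camera_matrix': array([[440.31208907,   0.        , 279.4211901 ],
       [  0.        , 440.31208907, 211.32593764],
       [  0.        ,   0.        ,   1.        ]]), 'eye': array([ 0.11336234, -0.27826842,  0.78629476]), 'orientation': array([-0.23592195,  0.81264775, -0.50938647,  0.15642857])}
top {'camera_matrix': array([[482.33059909,   0.        , 279.41827334],
       [  0.        , 482.33059909, 204.81288816],
       [  0.        ,   0.        ,   1.        ]]), 'eye': array([ 0.33971075, -0.08897905,  1.07594425]), 'orientation': array([ 0.05923771, -0.70394284,  0.70449241, -0.06816018])}
wrist {'camera_matrix': array([[370.33449147,   0.        , 277.31673712],
       [  0.        , 370.33449147, 204.64790897],
       [  0.        ,   0.        ,   1.        ]]), 'tool_from_camera': array([[-5.52213240e-04, -9.64265604e-01, -2.64936859e-01,
         6.78479172e-02],
       [ 9.99998987e-01, -1.84878824e-04, -1.41143210e-03,
         5.97073472e-05],
       [ 1.31201422e-03, -2.64937370e-01,  9.64264729e-01,
        -1.43424631e-01],
       [ 0.00000000e+00,  0.00000000e+00,  0.00000000e+00,
         1.00000000e+00]])}
{'clock': 0.15, 'qpos': array([ 1.08700184e+00,  2.76499025e-01,  1.50585971e+00,  1.75473089e-05,
        1.36071208e+00, -1.21030667e-01]), 'qd': array([ 0.00062531, -0.00172398, -0.00301219,  0.00083497, -0.00132628,
        0.0023183 ]), 'effort': array([ 2.29575264e-03, -4.17141831e+01, -2.46033794e+01, -2.01044395e-04,
        7.64072902e-03,  3.95766483e-05]), 'position': array([0.20387137, 0.53721412, 0.23060339]), 'ee_rot': array([-2.28306563e-04,  1.80390742e-01,  9.83594751e-01, -7.02987894e-04]), 'contact_force': array([ 0.54512701, -0.32654524, -0.41351629]), 'moment': array([-0.03274773, -0.01003792, -0.01605528]), 'gripper_force': 0.0, 'width': 0.08538173899828924} 0.0187
```

View pics/scene0.png

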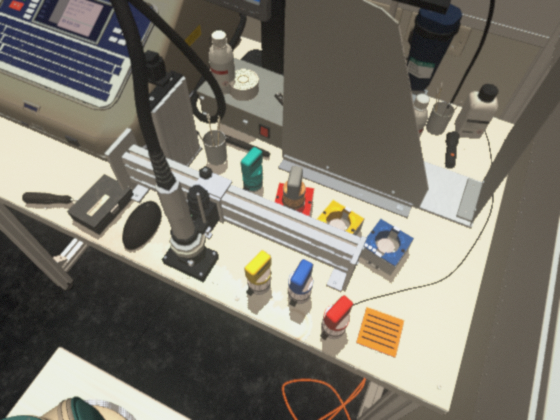

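View pics/top0.png

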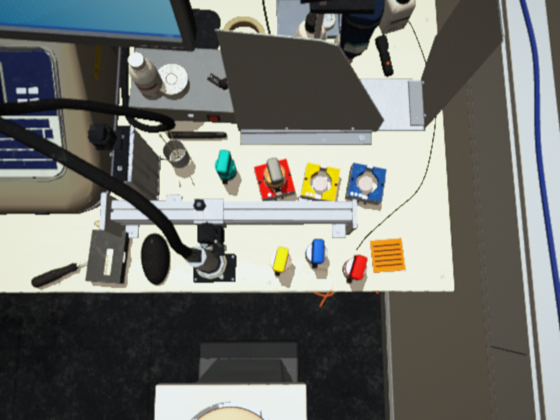

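```bash
cat >> h.py <<'E'
def cam(n,st=None):
    c=manip.camera_info(n); K=c['camera_matrix']
    if 'eye' in c:
        q=c['orientation']; return K,R.from_quat(np.r_[q[1:],q[0]]).as_matrix(),np.array(c['eye'])
    st=st or manip.get_state(); q=st['ee_rot']; T=np.array(c['tool_from_camera'])
    Rt=R.from_quat(np.r_[q[1:],q[0]]).as_matrix()
    return K,Rt@T[:3,:3],Rt@T[:3,3]+st['position']
def ray(C,uv,z):
    K,Rm,e=C; d=Rm@np.linalg.solve(K,np.r_[uv,1.]); return e+d*(z-e[2])/d[2]
def proj(C,p):
    K,Rm,e=C; v=K@(Rm.T@(np.asarray(p)-e)); return v[:2]/v[2]
HUE={'red':(172,6),'yellow':(22,33),'blue':(105,122),'orange':(7,18),'turq':(78,98)}
def blobs(im,col,amin=80,s=120,v=70):
    h=cv2.cvtColor(im,cv2.COLOR_RGB2HSV); a,b=HUE[col]
    m=(h[...,0]>=a)&(h[...,0]<=b) if a<b else (h[...,0]>=a)|(h[...,0]<=b)
    m=(m&(h[...,1]>s)&(h[...,2]>v)).astype(np.uint8)
    cs,_=cv2.findContours(m,cv2.RETR_EXTERNAL,cv2.CHAIN_APPROX_NONE)
    return sorted([c for c in cs if cv2.contourArea(c)>amin],key=cv2.contourArea,reverse=True)
E
python3 - <<'E'
from h import *
im=cv2.cvtColor(cv2.imread('pics/top0.png'),cv2.COLOR_BGR2RGB);C=cam('top')
for col in HUE:
    for c in blobs(im,col)[:4]:
        (u,v),(w,h),a=cv2.minAreaRect(c)
        if not(130<v<290 and 200<u<420):continue
        print(col,(round(u),round(v)),(round(w),round(h)),round(a),cv2.contourArea(c),'z.1',ray(C,(u,v),.1)[:2].round(3),'z.044',ray(C,(u,v),.044)[:2].round(3),'z0',ray(C,(u,v),.003)[:2].round(3))
cr=np.vstack([cv2.resize(im[145:205,210:390],None,fx=4.4,fy=4.4,interpolation=3)[:,:792],cv2.resize(im[230:290,240:420],None,fx=4.4,fy=4.4,interpolation=3)[:,:792]])
cv2.imwrite('pics/crop1.png',cv2.cvtColor(cr,cv2.COLOR_RGB2BGR))
E
```

```text
red (358, 267) (14, 25) 20 274.0 z.1 [ 0.39 -0.26] z.044 [ 0.393 -0.27 ] z0 [ 0.395 -0.277]
red (264, 181) (34, 14) 74 270.5 z.1 [ 0.567 -0.07 ] z.044 [ 0.58  -0.069] z0 [ 0.59  -0.068]
red (286, 176) (34, 13) 82 234.0 z.1 [ 0.579 -0.114] z.044 [ 0.593 -0.116] z0 [ 0.603 -0.117]
yellow (330, 184) (14, 33) 10 306.5 z.1 [ 0.562 -0.208] z.044 [ 0.575 -0.214] z0 [ 0.584 -0.219]
yellow (310, 180) (13, 34) 11 262.0 z.1 [ 0.57  -0.166] z.044 [ 0.583 -0.17 ] z0 [ 0.593 -0.173]
yellow (280, 260) (11, 25) 14 238.5 z.1 [ 0.406 -0.103] z.044 [ 0.409 -0.104] z0 [ 0.412 -0.104]
blue (377, 184) (13, 32) 9 261.0 z.1 [ 0.562 -0.304] z.044 [ 0.575 -0.316] z0 [ 0.584 -0.325]
blue (318, 251) (24, 11) 90 242.0 z.1 [ 0.423 -0.178] z.044 [ 0.428 -0.184] z0 [ 0.431 -0.187]
orange (387, 255) (32, 32) 84 918.0 z.1 [ 0.415 -0.319] z.044 [ 0.419 -0.332] z0 [ 0.422 -0.342]
orange (270, 179) (23, 13) 45 81.5 z.1 [ 0.572 -0.083] z.044 [ 0.585 -0.082] z0 [ 0.595 -0.082]
turq (222, 161) (13, 23) 11 226.5 z.1 [0.611 0.018] z.044 [0.626 0.025] z0 [0.637 0.029]
```

View pics/crop1.png

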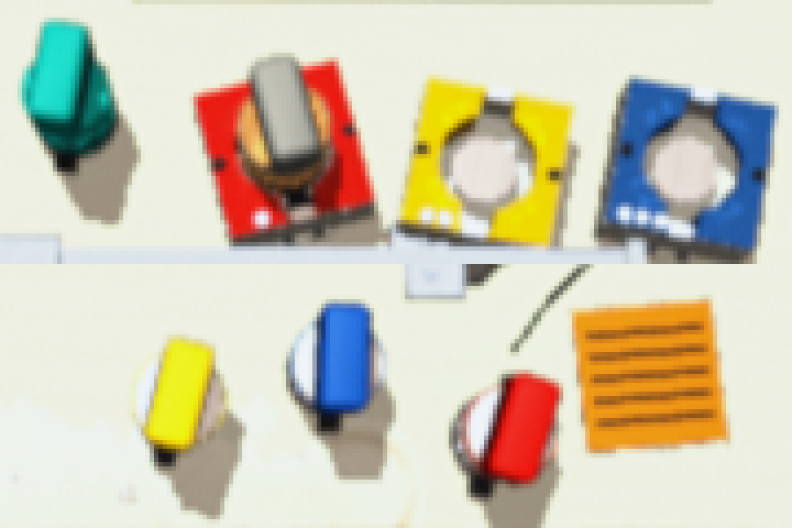

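```bash

python3 -m handwheel '[{"translation":[0,0,-0.03],"angular":[0,0,-6.93],"hand":0},{"translation":[0,0,-0.03],"angular":[0,0,-6.93],"hand":0},{"translation":[0,0,-0.02],"angular":[0,0,-6.93],"hand":0},{"translation":[-0.01,-0.04,0],"angular":[0,0,0],"hand":0},{"translation":[-0.01,-0.04,0],"angular":[0,0,0],"hand":0},{"translation":[-0.01,-0.04,0],"angular":[0,0,0],"hand":0},{"translation":[-0.01,-0.04,0],"angular":[0,0,0],"hand":0},{"translation":[-0.01,-0.04,0],"angular":[0,0,0],"hand":0},{"translation":[-0.01,-0.04,0],"angular":[0,0,0],"hand":0},{"translation":[0,-0.04,0],"angular":[0,0,0],"hand":0}]'
python3 -m handwheel '[{"translation":[0,-0.04,0],"angular":[0,0,0],"hand":0},{"translation":[0,-0.04,0],"angular":[0,0,0],"hand":0},{"translation":[0,-0.04,0],"angular":[0,0,0],"hand":0},{"translation":[0,-0.04,0],"angular":[0,0,0],"hand":0},{"translation":[0,-0.04,0],"angular":[0,0,0],"hand":0},{"translation":[0,-0.04,0],"angular":[0,0,0],"hand":0},{"translation":[0,0,0],"angular":[0,0,0],"hand":0}]'
```

```text
clock: 0.98
position: [0.265, 0.2558, 0.311]
ee_rot: [0.001, -0.0, 1.0, -0.0]
contact_force: [1.0, -0.4, 1.0]
width: 0.0855
gripper_force: 0.0
clock: 1.57
position: [0.2641, 0.0106, 0.3114]
ee_rot: [0.0, 0.009, 1.0, -0.003]
contact_force: [0.1, 0.4, -0.2]
width: 0.0854
gripper_force: 0.0
```

```bash

python3 -m handwheel '[{"translation":[0,-0.04,0],"angular":[0,0,0],"hand":0},{"translation":[0,-0.04,0],"angular":[0,0,0],"hand":0},{"translation":[0,-0.04,0],"angular":[0,0,0],"hand":0},{"translation":[0,-0.04,0],"angular":[0,0,0],"hand":0},{"translation":[0,-0.04,0],"angular":[0,0,0],"hand":0},{"translation":[-0.04,0,0],"angular":[0,0,0],"hand":0},{"translation":[-0.04,0,-0.01],"angular":[0,0,0],"hand":0},{"translation":[-0.04,0,-0.01],"angular":[0,0,0],"hand":0},{"translation":[-0.04,0,-0.01],"angular":[0,0,0],"hand":0},{"translation":[-0.04,0,-0.01],"angular":[0,0,0],"hand":0}]'
python3 -m handwheel '[{"translation":[0,0,0],"angular":[0,0,0],"hand":0},{"translation":[0,0,0],"angular":[0,0,0],"hand":0},{"translation":[0,0,0],"angular":[0,0,0],"hand":0}]'
python3 - <<'E'
from h import *
st=manip.get_state(); im=snap('wrist','w1'); C=cam('wrist',st)
np.savez('w1.npz',K=C[0],R=C[1],e=C[2]); print(st['position'])
for col in HUE:
    for c in blobs(im,col,150)[:4]:
        (u,v),(w,h),a=cv2.minAreaRect(c)
        print(col,(round(u),round(v)),(round(w),round(h)),round(a),cv2.contourArea(c),'z.1',ray(C,(u,v),.1)[:2].round(3),'z.044',ray(C,(u,v),.044)[:2].round(3))
E
```

```text
clock: 2.4
position: [0.4658, -0.1811, 0.3512]
ee_rot: [-0.0, 0.001, 1.0, 0.0]
contact_force: [0.4, -0.0, 1.4]
width: 0.0853
gripper_force: 0.0
clock: 2.65
position: [0.4638, -0.1806, 0.3504]
ee_rot: [-0.001, -0.0, 1.0, 0.001]
contact_force: [-1.1, 0.1, -0.0]
width: 0.0854
gripper_force: 0.0
[ 0.46375982 -0.18055591  0.35042251]
red (199, 99) (31, 49) 22 1214.0 z.1 [ 0.392 -0.261] z.044 [ 0.391 -0.272]
red (326, 260) (53, 23) 81 652.0 z.1 [ 0.569 -0.125] z.044 [ 0.594 -0.117]
red (366, 249) (56, 22) 63 515.0 z.1 [ 0.555 -0.08 ] z.044 [ 0.578 -0.066]
yellow (351, 115) (19, 47) 17 823.0 z.1 [ 0.407 -0.104] z.044 [ 0.409 -0.094]
yellow (284, 253) (23, 54) 13 689.5 z.1 [ 0.561 -0.173] z.044 [ 0.584 -0.172]
yellow (249, 249) (23, 49) 10 654.0 z.1 [ 0.556 -0.213] z.044 [ 0.579 -0.217]
blue (277, 131) (21, 46) 2 881.5 z.1 [ 0.423 -0.181] z.044 [ 0.427 -0.181]
orange (151, 124) (60, 56) 82 2989.5 z.1 [ 0.416 -0.312] z.044 [ 0.419 -0.331]
turq (446, 283) (16, 18) 18 166.5 z.1 [0.599 0.017] z.044 [0.627 0.045]
```

View pics/w1.png

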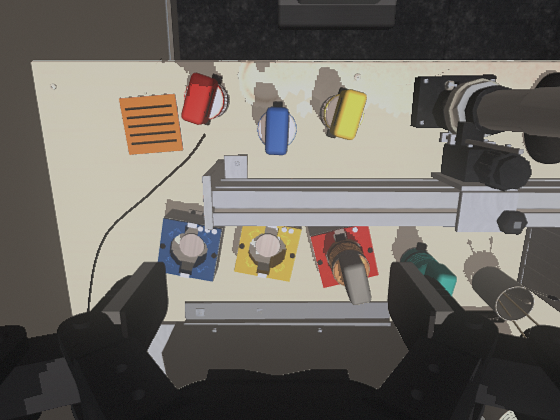

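```bash
python3 - <<'E'
from h import *
im=cv2.imread('pics/w1.png')
a=cv2.resize(im[205:310,150:390],None,fx=3.3,fy=3.3,interpolation=3); b=cv2.resize(im[65:165,110:390],None,fx=2.8,fy=2.5,interpolation=3)
b=cv2.resize(b,(a.shape[1],240)); cv2.imwrite('pics/crop2.png',np.vstack([a,b]))
E
```

```text
(no output)
```

View pics/crop2.png

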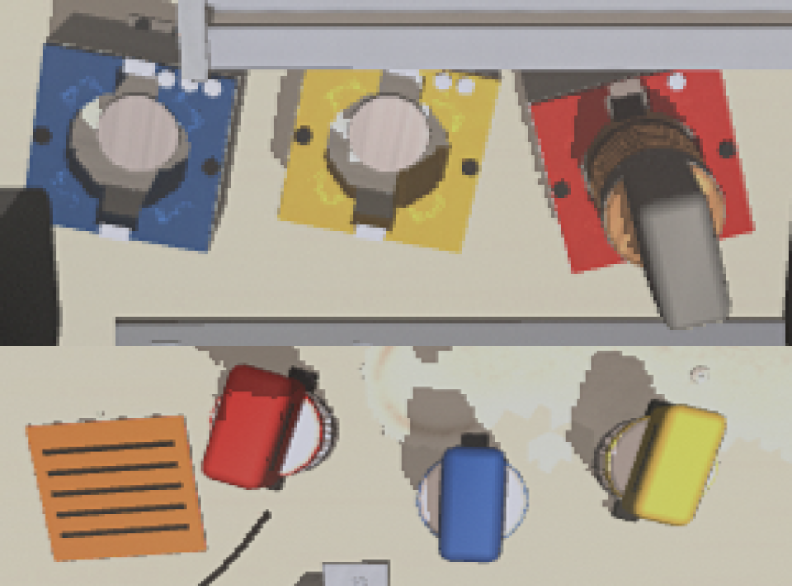

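```bash
python3 - <<'E'
from h import *
im=cv2.imread('pics/scene0.png')
cv2.imwrite('pics/crop3.png',cv2.resize(im[140:270,235:415],None,fx=4.4,fy=4.4,interpolation=3))
C=cam('scene'); print(proj(C,(.583,-.09,.12)),proj(C,(.583,-.09,.044)))
C=cam('top'); print(proj(C,(.583,-.09,.12)),proj(C,(.583,-.09,.044)))
E
```

```text
[292.04768325 178.54492012] [290.63234141 201.107203  ]
[273.83523139 171.5754504 ] [273.79678843 180.13481578]
```

View pics/crop3.png

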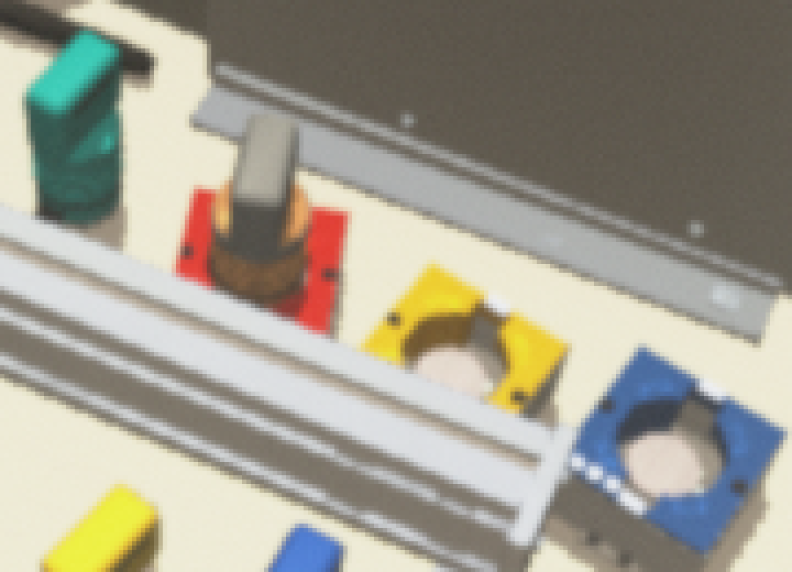

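```bash
python3 - <<'E'
from h import *
f=np.load('w1.npz');C=(f['K'],f['R'],f['e'])
px=lambda x,y:(150+x/3.3,205+y/3.3)
for n,a,b in(('blue',(41,134),(211,166)),('yel',(303,135),(470,167)),('red',(560,188),(727,150))):
    A=ray(C,px(*a),.044);B=ray(C,px(*b),.044);d=B-A
    print(n,((A+B)/2)[:2].round(4),np.linalg.norm(d).round(4),'y axis deg',np.degrees(np.arctan2(d[1],d[0])).round(1))
for n,w in (('ymarks',((398,75),(369,233))),('bmarks',((138,67),(114,232)))):
    A,B=[ray(C,px(*p),.044) for p in w]; d=B-A; print(n,((A+B)/2)[:2].round(4),np.degrees(np.arctan2(d[1],d[0])).round(1),np.linalg.norm(d))
for z in(.12,.126):
    A,B=ray(C,px(678,198),z),ray(C,px(702,323),z);d=B-A
    print('bar',((A+B)/2)[:2].round(4),np.linalg.norm(d).round(4),np.degrees(np.arctan2(d[1],d[0])).round(1))
E
```

```text
blue [ 0.5805 -0.2964] 0.0676 y axis deg 78.5
yel [ 0.5809 -0.1936] 0.0672 y axis deg 78.4
red [ 0.5886 -0.092 ] 0.0674 y axis deg 103.9
ymarks [ 0.5828 -0.195 ] -10.1 0.06810592828383606
bmarks [ 0.5809 -0.2967] -11.2 0.07123561322409153
bar [ 0.5896 -0.0895] 0.0476 13.1
bar [ 0.5865 -0.0909] 0.0468 13.1
```

```bash
cat >> h.py <<'E'
def go(x,y,z):
    st=manip.get_state(); q=st['ee_rot']; Rt=R.from_quat(np.r_[q[1:],q[0]]).as_matrix()
    d=Rt.T@(np.array([x,y,z])-st['position']); print('pos',st['position'].round(4),'yaw x',np.degrees(np.arctan2(Rt[1,0],Rt[0,0])).round(2),'tilt',np.degrees(np.arccos(-Rt[2,2])).round(2),'q6',st['qpos'][5].round(2),'F',st['contact_force'].round(1),'M',st['moment'].round(2),'tool delta mm',(d*1000).round(1))
if __name__=='__main__': go(*map(float,sys.argv[1:4]))
E
R='{"translation":[0,0,0],"angular":[0,0,6.95],"hand":0}'
python3 -m handwheel '[{"translation":[0,0,0],"angular":[0,0,6.95],"hand":0},{"translation":[0,0,0],"angular":[0,0,6.95],"hand":0},{"translation":[0,0,0],"angular":[0,0,6.95],"hand":0},{"translation":[0,0,0],"angular":[0,0,6.95],"hand":0},{"translation":[0,0,0],"angular":[0,0,6.95],"hand":0},{"translation":[0,0,0],"angular":[0,0,6.95],"hand":0},{"translation":[0,0,0],"angular":[0,0,6.95],"hand":0},{"translation":[0,0,0],"angular":[0,0,6.95],"hand":0},{"translation":[0,0,0],"angular":[0,0,6.95],"hand":0},{"translation":[0,0,0],"angular":[0,0,6.95],"hand":0}]' >/dev/null
python3 -m handwheel '[{"translation":[0,0,0],"angular":[0,0,6.95],"hand":0},{"translation":[0,0,0],"angular":[0,0,6.95],"hand":0},{"translation":[0,0,0],"angular":[0,0,6.95],"hand":0},{"translation":[0,0,0],"angular":[0,0,6.95],"hand":0},{"translation":[0,0,0],"angular":[0,0,6.95],"hand":0},{"translation":[0,0,0],"angular":[0,0,6.95],"hand":0},{"translation":[0,0,0],"angular":[0,0,6.95],"hand":0},{"translation":[0,0,0],"angular":[0,0,6.95],"hand":0},{"translation":[0,0,0],"angular":[0,0,6.95],"hand":0},{"translation":[0,0,0],"angular":[0,0,6.95],"hand":0}]' >/dev/null
python3 -m handwheel '[{"translation":[0,0,0],"angular":[0,0,6.9],"hand":0},{"translation":[0,0,0],"angular":[0,0,6.9],"hand":0},{"translation":[0,0,0],"angular":[0,0,6.9],"hand":0},{"translation":[0,0,0],"angular":[0,0,6.9],"hand":0},{"translation":[0,0,0],"angular":[0,0,0],"hand":0},{"translation":[0,0,0],"angular":[0,0,0],"hand":0},{"translation":[0,0,0],"angular":[0,0,0],"hand":0}]'
python3 h.py .589 -.091 .20
```

```text
clock: 4.95
position: [0.4634, -0.181, 0.3515]
ee_rot: [0.0, 0.993, 0.118, 0.0]
contact_force: [-0.7, 0.2, 0.0]
width: 0.085
gripper_force: 0.0
pos [ 0.4634 -0.181   0.3515] yaw x 13.51 tilt 0.02 q6 0.82 F [-0.7  0.2  0. ] M [-0.04  0.04  0.03] tool delta mm [143.1 -58.2 151.5]
```

```bash

python3 -m handwheel '[{"translation":[0.0286,-0.0117,0.02],"angular":[0,0,0],"hand":0},{"translation":[0.0286,-0.0117,0.02],"angular":[0,0,0],"hand":0},{"translation":[0.0286,-0.0117,0.02],"angular":[0,0,0],"hand":0},{"translation":[0.0286,-0.0117,0.02],"angular":[0,0,0],"hand":0},{"translation":[0.0286,-0.0117,0.02],"angular":[0,0,0],"hand":0},{"translation":[0,0,0],"angular":[0,0,0],"hand":0},{"translation":[0,0,0],"angular":[0,0,0],"hand":0}]'
python3 - <<'E'
from h import *
st=manip.get_state(); im=snap('wrist','w2'); C=cam('wrist',st)
for z in(.12,.126):
    for s in(-1,1):
        for t in(-1,1):
            a=np.radians(13.5);print(z,proj(C,(.589+s*.025*np.cos(a)-t*.012*np.sin(a),-.091+s*.025*np.sin(a)+t*.012*np.cos(a),z)).round())
go(.589,-.091,.087)
E
```

```text
clock: 5.53
position: [0.5895, -0.09, 0.2493]
ee_rot: [-0.001, 0.993, 0.118, -0.002]
contact_force: [-0.3, -0.5, -0.2]
width: 0.0853
gripper_force: 0.0
0.12 [294. 225.]
0.12 [264. 225.]
0.12 [295. 161.]
0.12 [263. 161.]
0.126 [295. 228.]
0.126 [263. 228.]
0.126 [296. 162.]
0.126 [263. 162.]
pos [ 0.5894 -0.0909  0.2507] yaw x 13.52 tilt 0.11 q6 1.07 F [-0.  -0.9 -0.2] M [ 0.03 -0.03  0.06] tool delta mm [ -0.    0.  163.7]
```

View pics/w2.png

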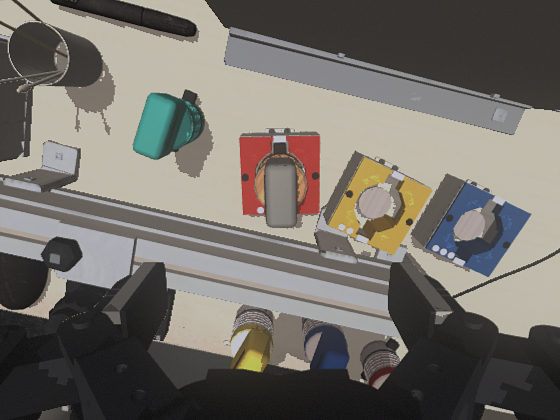

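```bash

python3 -m handwheel '[{"translation":[0,0,0.03],"angular":[0,0,0],"hand":0},{"translation":[0,0,0.03],"angular":[0,0,0],"hand":0},{"translation":[0,0,0.03],"angular":[0,0,0],"hand":0},{"translation":[0,0,0.03],"angular":[0,0,0],"hand":0},{"translation":[0,0,0.03],"angular":[0,0,0],"hand":0},{"translation":[0,0,0.0135],"angular":[0,0,0],"hand":0},{"translation":[0,0,0],"angular":[0,0,0],"hand":0},{"translation":[0,0,0],"angular":[0,0,0],"hand":0}]'
python3 -m handwheel '[{"translation":[0,0,0],"angular":[0,0,0],"hand":1},{"translation":[0,0,0],"angular":[0,0,0],"hand":1},{"translation":[0,0,0],"angular":[0,0,0],"hand":1},{"translation":[0,0,0],"angular":[0,0,0],"hand":1},{"translation":[0,0,0],"angular":[0,0,0],"hand":1},{"translation":[0,0,0],"angular":[0,0,0],"hand":1},{"translation":[0,0,0],"angular":[0,0,0],"hand":1},{"translation":[0,0,0],"angular":[0,0,0],"hand":1},{"translation":[0,0,0],"angular":[0,0,0],"hand":1}]' 70
python3 h.py .589 -.091 .087
```

```text
clock: 6.25
position: [0.5895, -0.0921, 0.0888]
ee_rot: [0.0, 0.993, 0.116, 0.0]
contact_force: [0.1, -0.0, 0.2]
width: 0.0855
gripper_force: 0.0
clock: 7.0
position: [0.5901, -0.0912, 0.0879]
ee_rot: [0.0, 0.993, 0.117, 0.0]
contact_force: [1.0, -0.8, 0.9]
width: 0.0234
gripper_force: 68.4
pos [ 0.5901 -0.0912  0.0879] yaw x 13.41 tilt 0.05 q6 1.07 F [ 1.  -0.8  0.9] M [-0.12 -0.14  0.01] tool delta mm [-1.1 -0.4  0.9]
```

```bash

python3 -m handwheel '[{"translation":[0,0,0.003],"angular":[0,0,0],"hand":1},{"translation":[0,0,0.003],"angular":[0,0,0],"hand":1},{"translation":[0,0,0.003],"angular":[0,0,0],"hand":1},{"translation":[0,0,0],"angular":[0,0,0],"hand":1},{"translation":[0,0,0],"angular":[0,0,0],"hand":1}]'
python3 h.py .589 -.091 .087
python3 -m handwheel '[{"translation":[0,0,0],"angular":[0,0,-5],"hand":1},{"translation":[0,0,0],"angular":[0,0,-5],"hand":1},{"translation":[0,0,0],"angular":[0,0,0],"hand":1},{"translation":[0,0,0],"angular":[0,0,0],"hand":1}]'
python3 h.py .589 -.091 .087
```

```text
clock: 7.42
position: [0.5902, -0.0912, 0.0792]
ee_rot: [0.0, 0.993, 0.117, 0.001]
contact_force: [0.3, 0.2, 6.6]
width: 0.0237
gripper_force: 69.2
pos [ 0.5902 -0.0912  0.0792] yaw x 13.4 tilt 0.06 q6 1.07 F [0.3 0.2 6.6] M [0.03 0.07 0.02] tool delta mm [-1.2 -0.5 -7.8]
clock: 7.75
position: [0.5907, -0.0913, 0.0795]
ee_rot: [-0.0, 0.98, 0.199, 0.001]
contact_force: [-0.2, -1.2, 7.8]
width: 0.0234
gripper_force: 81.9
pos [ 0.5907 -0.0913  0.0795] yaw x 23.0 tilt 0.14 q6 0.9 F [-0.2 -1.2  7.8] M [-0.4   0.24 -2.04] tool delta mm [-1.4 -1.  -7.5]
```

```bash

python3 -m handwheel '[{"translation":[0,0,0],"angular":[0,0,5],"hand":1},{"translation":[0,0,0],"angular":[0,0,4.5],"hand":1},{"translation":[0,0,-0.003],"angular":[0,0,0],"hand":1},{"translation":[0,0,-0.003],"angular":[0,0,0],"hand":1},{"translation":[0,0,-0.003],"angular":[0,0,0],"hand":1},{"translation":[0,0,0],"angular":[0,0,0],"hand":1},{"translation":[0,0,0],"angular":[0,0,0],"hand":1}]'
python3 h.py .589 -.091 .087
python3 -m handwheel '[{"translation":[0,0,-0.002],"angular":[0,0,0],"hand":1},{"translation":[0,0,-0.001],"angular":[0,0,0],"hand":1},{"translation":[0,0,0],"angular":[0,0,0],"hand":1},{"translation":[0,0,0],"angular":[0,0,0],"hand":1}]'
python3 h.py .589 -.091 .087
```

```text
clock: 8.33
position: [0.5899, -0.0911, 0.0877]
ee_rot: [0.0, 0.993, 0.121, 0.0]
contact_force: [0.1, -0.9, 1.2]
width: 0.0234
gripper_force: 68.7
pos [ 0.5899 -0.0911  0.0877] yaw x 13.94 tilt 0.01 q6 1.06 F [ 0.1 -0.9  1.2] M [-0.2  -0.3   0.04] tool delta mm [-0.8 -0.3  0.7]
clock: 8.67
position: [0.5888, -0.0906, 0.09]
ee_rot: [-0.001, 0.993, 0.121, -0.001]
contact_force: [-0.0, 1.2, -1.9]
width: 0.0236
gripper_force: 68.4
pos [ 0.5888 -0.0906  0.09  ] yaw x 13.91 tilt 0.15 q6 1.06 F [-0.   1.2 -1.9] M [-0.   -0.01 -0.03] tool delta mm [0.1 0.4 3. ]
```

```bash

python3 -m handwheel '[{"translation":[0,0,-0.004],"angular":[0,0,0],"hand":1},{"translation":[0,0,-0.004],"angular":[0,0,0],"hand":1},{"translation":[0,0,0],"angular":[0,0,0],"hand":1}]'
python3 -m handwheel '[{"translation":[0,0,-0.01],"angular":[0,0,0],"hand":1},{"translation":[0,0,-0.01],"angular":[0,0,0],"hand":1},{"translation":[0,0,0],"angular":[0,0,0],"hand":1},{"translation":[0,0,0],"angular":[0,0,0],"hand":1}]'
python3 h.py .589 -.091 .087
```

```text
clock: 8.92
position: [0.5901, -0.091, 0.0996]
ee_rot: [0.0, 0.993, 0.121, 0.0]
contact_force: [0.7, 0.2, -2.3]
width: 0.023
gripper_force: 68.6
clock: 9.25
position: [0.5906, -0.0913, 0.1202]
ee_rot: [0.0, 0.993, 0.121, 0.001]
contact_force: [-1.1, 0.6, -2.0]
width: 0.0231
gripper_force: 68.8
pos [ 0.5906 -0.0913  0.1202] yaw x 13.9 tilt 0.16 q6 1.06 F [-1.1  0.6 -2. ] M [ 0.02 -0.02  0.01] tool delta mm [-1.6 -0.7 33.2]
```

```bash

python3 -m handwheel '[{"translation":[0,0,-0.03],"angular":[0,0,0],"hand":1},{"translation":[0,0,-0.03],"angular":[0,0,0],"hand":1},{"translation":[0,0,-0.03],"angular":[0,0,0],"hand":1},{"translation":[0,0,-0.02],"angular":[0,0,-6.95],"hand":1},{"translation":[0,0,0],"angular":[0,0,-6.95],"hand":1},{"translation":[0,0,0],"angular":[0,0,-6.95],"hand":1},{"translation":[0,0,0],"angular":[0,0,-6.95],"hand":1},{"translation":[0,0,0],"angular":[0,0,-6.95],"hand":1},{"translation":[0,0,0],"angular":[0,0,-6.95],"hand":1},{"translation":[0,0,0],"angular":[0,0,-6.95],"hand":1}]'
python3 -m handwheel '[{"translation":[0,0,0],"angular":[0,0,-6.95],"hand":1},{"translation":[0,0,0],"angular":[0,0,-6.95],"hand":1},{"translation":[0,0,0],"angular":[0,0,-6.95],"hand":1},{"translation":[0,0,0],"angular":[0,0,-6.95],"hand":1},{"translation":[0,0,0],"angular":[0,0,-6.95],"hand":1},{"translation":[0,0,0],"angular":[0,0,-6.95],"hand":1},{"translation":[0,0,0],"angular":[0,0,0],"hand":1},{"translation":[0,0,0],"angular":[0,0,0],"hand":1}]'
python3 h.py .4215 -.343 .22
```

```text
clock: 10.08
position: [0.5894, -0.091, 0.2285]
ee_rot: [-0.0, 0.853, 0.522, -0.0]
contact_force: [-0.7, 0.3, -2.3]
width: 0.0232
gripper_force: 69.2
clock: 10.75
position: [0.5895, -0.091, 0.2285]
ee_rot: [-0.0, 0.615, 0.788, -0.0]
contact_force: [0.5, 0.3, -2.2]
width: 0.0233
gripper_force: 69.2
pos [ 0.5895 -0.091   0.2285] yaw x 104.08 tilt 0.04 q6 -0.52 F [ 0.5  0.3 -2.2] M [-0.02 -0.04  0.01] tool delta mm [-203.6 -224.2    8.6]
```

```bash

python3 -m handwheel '[{"translation":[-0.0254,-0.028,0],"angular":[0,0,0],"hand":1},{"translation":[-0.0254,-0.028,0],"angular":[0,0,0],"hand":1},{"translation":[-0.0254,-0.028,0],"angular":[0,0,0],"hand":1},{"translation":[-0.0254,-0.028,0],"angular":[0,0,0],"hand":1},{"translation":[-0.0254,-0.028,0],"angular":[0,0,0],"hand":1},{"translation":[-0.0254,-0.028,0],"angular":[0,0,0],"hand":1},{"translation":[-0.0254,-0.028,0],"angular":[0,0,0],"hand":1},{"translation":[-0.0254,-0.028,0],"angular":[0,0,0],"hand":1},{"translation":[0,0,0],"angular":[0,0,0],"hand":1},{"translation":[0,0,0],"angular":[0,0,0],"hand":1}]'
python3 h.py .4215 -.343 .065
python3 - <<'E'
from h import *
im=manip.get_image('top');C=cam('top')
for c in ('orange','red','yellow','blue'):
    for b in blobs(im,c,150)[:3]:
        (u,v),(w,h),a=cv2.minAreaRect(b); print(c,(round(u),round(v)),round(w),round(h),'z0',ray(C,(u,v),.003)[:2].round(3),'z.1',ray(C,(u,v),.1)[:2].round(3))
E
```

```text
clock: 11.58
position: [0.4215, -0.3448, 0.2287]
ee_rot: [-0.0, 0.616, 0.787, 0.0]
contact_force: [0.9, 0.4, -2.2]
width: 0.0233
gripper_force: 69.8
pos [ 0.4215 -0.3448  0.2287] yaw x 103.88 tilt 0.01 q6 -1.06 F [ 0.9  0.4 -2.2] M [0.03 0.01 0.  ] tool delta mm [  1.7   0.5 163.7]
orange (391, 255) 32 40 z0 [ 0.423 -0.35 ] z.1 [ 0.415 -0.327]
red (284, 176) 34 13 z0 [ 0.602 -0.113] z.1 [ 0.578 -0.111]
red (264, 181) 34 14 z0 [ 0.59  -0.069] z.1 [ 0.568 -0.07 ]
red (358, 267) 14 25 z0 [ 0.395 -0.277] z.1 [ 0.39 -0.26]
yellow (330, 184) 14 33 z0 [ 0.584 -0.219] z.1 [ 0.562 -0.208]
yellow (310, 180) 13 34 z0 [ 0.593 -0.173] z.1 [ 0.57  -0.166]
yellow (280, 260) 11 25 z0 [ 0.412 -0.105] z.1 [ 0.405 -0.103]
blue (535, 85) 172 11 z0 [ 0.826 -0.712] z.1 [ 0.782 -0.656]
blue (377, 184) 13 32 z0 [ 0.584 -0.325] z.1 [ 0.562 -0.304]
blue (318, 251) 24 11 z0 [ 0.431 -0.187] z.1 [ 0.423 -0.178]
```

```bash

python3 -m handwheel '[{"translation":[0,0,0.03],"angular":[0,0,0],"hand":1},{"translation":[0,0,0.03],"angular":[0,0,0],"hand":1},{"translation":[0,0,0.03],"angular":[0,0,0],"hand":1},{"translation":[0,0,0.03],"angular":[0,0,0],"hand":1},{"translation":[0.001,0,0.02],"angular":[0,0,0],"hand":1},{"translation":[0.0005,0,0.018],"angular":[0,0,0],"hand":1},{"translation":[0,0,0],"angular":[0,0,0],"hand":1},{"translation":[0,0,0],"angular":[0,0,0],"hand":1}]'
python3 -m handwheel '[{"translation":[0,0,0.002],"angular":[0,0,0],"hand":1},{"translation":[0,0,0.002],"angular":[0,0,0],"hand":1},{"translation":[0,0,0],"angular":[0,0,0],"hand":1},{"translation":[0,0,0],"angular":[0,0,0],"hand":1}]'
python3 h.py .4215 -.343 .065
```

```text
clock: 12.3
position: [0.4227, -0.3401, 0.0702]
ee_rot: [-0.001, 0.614, 0.79, 0.0]
contact_force: [0.3, -0.7, -1.8]
width: 0.0232
gripper_force: 69.7
clock: 12.63
position: [0.4228, -0.342, 0.0677]
ee_rot: [0.001, 0.614, 0.789, -0.0]
contact_force: [-0.3, -0.2, -2.8]
width: 0.0231
gripper_force: 69.7
pos [ 0.4228 -0.342   0.0677] yaw x 104.25 tilt 0.09 q6 -1.06 F [-0.3 -0.2 -2.8] M [ 0.01 -0.04  0.01] tool delta mm [-0.7 -1.5  2.7]
```

```bash

python3 -m handwheel '[{"translation":[0,0,0.0015],"angular":[0,0,0],"hand":1},{"translation":[0,0,0.001],"angular":[0,0,0],"hand":1},{"translation":[0,0,0],"angular":[0,0,0],"hand":1},{"translation":[0,0,0],"angular":[0,0,0],"hand":1}]'
python3 -m handwheel '[{"translation":[0,0,0.001],"angular":[0,0,0],"hand":1},{"translation":[0,0,0],"angular":[0,0,0],"hand":1},{"translation":[0,0,0],"angular":[0,0,0],"hand":1}]'
python3 h.py .4215 -.343 .065
```

```text
clock: 12.97
position: [0.4228, -0.3423, 0.0658]
ee_rot: [0.001, 0.614, 0.789, -0.0]
contact_force: [-0.9, 0.6, 5.8]
width: 0.0231
gripper_force: 70.9
clock: 13.22
position: [0.4229, -0.3424, 0.0657]
ee_rot: [0.001, 0.614, 0.789, -0.0]
contact_force: [-1.3, 2.5, 11.8]
width: 0.0233
gripper_force: 71.8
pos [ 0.4229 -0.3424  0.0657] yaw x 104.24 tilt 0.15 q6 -1.06 F [-1.3  2.5 11.8] M [0.56 0.52 0.04] tool delta mm [-0.3 -1.5  0.7]
```

```bash

python3 -m handwheel '[{"translation":[0,0,-0.001],"angular":[0,0,0],"hand":1},{"translation":[0,0,-0.0005],"angular":[0,0,0],"hand":0},{"translation":[0,0,0],"angular":[0,0,0],"hand":0},{"translation":[0,0,0],"angular":[0,0,0],"hand":0},{"translation":[0,0,0],"angular":[0,0,0],"hand":0},{"translation":[0,0,0],"angular":[0,0,0],"hand":0},{"translation":[0,0,0],"angular":[0,0,0],"hand":0},{"translation":[0,0,0],"angular":[0,0,0],"hand":0},{"translation":[0,0,-0.01],"angular":[0,0,0],"hand":0},{"translation":[0,0,-0.02],"angular":[0,0,0],"hand":0}]'
python3 -m handwheel '[{"translation":[0,0,-0.03],"angular":[0,0,0],"hand":0},{"translation":[0,0,-0.03],"angular":[0,0,0],"hand":0},{"translation":[0,0,-0.03],"angular":[0,0,0],"hand":0},{"translation":[0,0,-0.03],"angular":[0,0,0],"hand":0},{"translation":[0,0,-0.03],"angular":[0,0,0],"hand":0},{"translation":[0,0,0],"angular":[0,0,0],"hand":0},{"translation":[0,0,0],"angular":[0,0,0],"hand":0}]'
python3 h.py .33 -.20 .30
```

```text
clock: 14.05
position: [0.4209, -0.3403, 0.0934]
ee_rot: [-0.003, 0.614, 0.789, 0.0]
contact_force: [0.4, 0.3, -0.1]
width: 0.0856
gripper_force: 0.0
clock: 14.63
position: [0.4231, -0.3425, 0.2476]
ee_rot: [0.003, 0.614, 0.789, -0.0]
contact_force: [-0.3, -0.4, -0.0]
width: 0.0852
gripper_force: 0.0
pos [ 0.4231 -0.3425  0.2476] yaw x 104.26 tilt 0.31 q6 -1.06 F [-0.3 -0.4 -0. ] M [ 0.01 -0.01  0.01] tool delta mm [160.8 -55.  -53.3]
```

```bash

python3 -m handwheel '[{"translation":[0.03,-0.005,0],"angular":[0,0,0],"hand":0},{"translation":[0.03,-0.005,0],"angular":[0,0,0],"hand":0},{"translation":[0.03,-0.005,0],"angular":[0,0,-7],"hand":0},{"translation":[0,0,0],"angular":[0,0,-7],"hand":0},{"translation":[0,0,0],"angular":[0,0,-7],"hand":0},{"translation":[0,0,0],"angular":[0,0,-7],"hand":0},{"translation":[0,0,0],"angular":[0,0,-7],"hand":0},{"translation":[0,0,0],"angular":[0,0,-7],"hand":0},{"translation":[0,0,0],"angular":[0,0,-7],"hand":0},{"translation":[0,0,0],"angular":[0,0,-7],"hand":0}]'
python3 -m handwheel '[{"translation":[0,0,0],"angular":[0,0,-7],"hand":0},{"translation":[0,0,0],"angular":[0,0,0],"hand":0},{"translation":[0,0,0],"angular":[0,0,0],"hand":0}]'
cat >> h.py <<'E'
def barpose(im,C,col,near,z=.1,amin=150):
    # top face of bar = brightest part of the coloured blob
    best=None
    for c in blobs(im,col,amin):
        (u,v),_,_=cv2.minAreaRect(c); p=ray(C,(u,v),z)
        if np.hypot(*(p[:2]-near))<.06 and best is None: best=c
    m=np.zeros(im.shape[:2],np.uint8); cv2.drawContours(m,[best],-1,1,-1)
    g=im.max(2); t=cv2.threshold(g[m>0].reshape(-1,1),0,255,cv2.THRESH_OTSU)[0]
    for nm,mm in (('all',m),('bright',((m>0)&(g>t)).astype(np.uint8))):
        c=max(cv2.findContours(mm,cv2.RETR_EXTERNAL,cv2.CHAIN_APPROX_NONE)[0],key=cv2.contourArea)
        P=np.array([ray(C,q[0],z)[:2] for q in c],np.float32)*1000
        r=cv2.minAreaRect(P); b=cv2.boxPoints(r); e=max((b[1]-b[0],b[2]-b[1]),key=np.linalg.norm)
        print(col,nm,'centre',(np.array(r[0])/1000).round(4),'size mm',np.round(sorted(r[1]),1),'yaw',np.degrees(np.arctan2(e[1],e[0])).round(1)%180,'otsu',t)
E
python3 - <<'E'
from h import *
st=manip.get_state(); im=snap('wrist','w3'); C=cam('wrist',st); go(.39,-.262,.25)
barpose(im,C,'red',np.array([.39,-.262]))
E
```

```text
clock: 15.47
position: [0.3848, -0.2574, 0.2435]
ee_rot: [-0.001, 0.168, 0.986, 0.001]
contact_force: [0.5, -0.1, -0.4]
width: 0.085
gripper_force: 0.0
clock: 15.72
position: [0.3851, -0.2577, 0.2439]
ee_rot: [-0.001, 0.113, 0.994, 0.001]
contact_force: [0.2, 0.5, -0.9]
width: 0.0857
gripper_force: 0.0
pos [ 0.3852 -0.2578  0.244 ] yaw x 167.09 tilt 0.1 q6 -2.09 F [-0.2  0.1 -0.4] M [-0.05 -0.01 -0.  ] tool delta mm [-5.6 -3.  -6. ]
red all centre [ 0.3903 -0.2634] size mm [22.9 48.7] yaw 161.5 otsu 189.0
red bright centre [ 0.3915 -0.2631] size mm [20.2 46.3] yaw 161.5 otsu 189.0
```

View pics/w3.png

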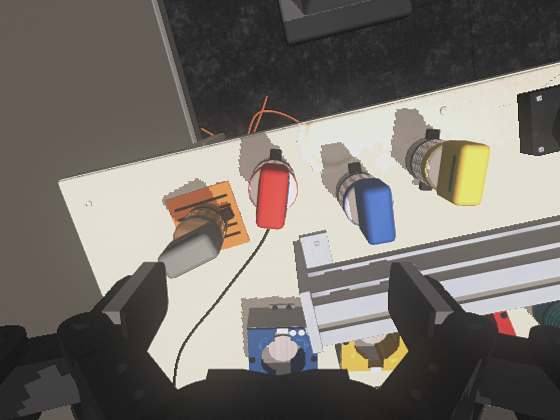

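```bash

python3 -m handwheel '[{"translation":[0,0,0],"angular":[0,0,5.6],"hand":0.35},{"translation":[0,0,0],"angular":[0,0,0],"hand":0.35},{"translation":[0,0,0],"angular":[0,0,0],"hand":0.35},{"translation":[0,0,0],"angular":[0,0,0],"hand":0.35}]' | tail -2
python3 h.py .3908 -.2633 .064
```

```text
width: 0.0553
gripper_force: 0.0
pos [ 0.3856 -0.2581  0.2446] yaw x 161.7 tilt 0.02 q6 -1.99 F [ 0.1 -0.1  0.4] M [-0.04  0.01 -0.01] tool delta mm [ -6.7  -3.4 180.6]
```

```bash

python3 -m handwheel '[{"translation":[-0.0067,-0.0034,0.03],"angular":[0,0,0],"hand":0.35},{"translation":[0,0,0.03],"angular":[0,0,0],"hand":0.35},{"translation":[0,0,0.03],"angular":[0,0,0],"hand":0.35},{"translation":[0,0,0.03],"angular":[0,0,0],"hand":0.35},{"translation":[0,0,0.03],"angular":[0,0,0],"hand":0.35},{"translation":[0,0,0.03],"angular":[0,0,0],"hand":0.35},{"translation":[0,0,0],"angular":[0,0,0],"hand":0.35},{"translation":[0,0,0],"angular":[0,0,0],"hand":0.35}]'
python3 h.py .3908 -.2633 .064
python3 -m handwheel '[{"translation":[0,0,0],"angular":[0,0,0],"hand":1},{"translation":[0,0,0],"angular":[0,0,0],"hand":1},{"translation":[0,0,0],"angular":[0,0,0],"hand":1},{"translation":[0,0,0],"angular":[0,0,0],"hand":1},{"translation":[0,0,0],"angular":[0,0,0],"hand":1},{"translation":[0,0,0],"angular":[0,0,0],"hand":1},{"translation":[0,0,0],"angular":[0,0,0],"hand":1}]' 70
python3 h.py .3908 -.2633 .064
```

```text
clock: 16.77
position: [0.3901, -0.2628, 0.064]
ee_rot: [-0.002, 0.159, 0.987, 0.001]
contact_force: [-0.8, -1.1, -0.0]
width: 0.0551
gripper_force: 0.0
pos [ 0.3901 -0.2628  0.064 ] yaw x 161.67 tilt 0.22 q6 -1.99 F [-0.8 -1.1 -0. ] M [ 0.    0.01 -0.04] tool delta mm [-0.8 -0.3 -0. ]
clock: 17.35
position: [0.3922, -0.2645, 0.0668]
ee_rot: [0.002, 0.159, 0.987, -0.001]
contact_force: [0.6, 0.7, 7.2]
width: 0.0231
gripper_force: 68.8
pos [ 0.3922 -0.2645  0.0668] yaw x 161.65 tilt 0.26 q6 -1.99 F [0.6 0.7 7.2] M [ 0.13 -0.01  0.02] tool delta mm [1.8 0.7 2.8]
```

```bash

python3 -m handwheel '[{"translation":[0,0,-0.01],"angular":[0,0,0],"hand":1},{"translation":[0,0,-0.03],"angular":[0,0,0],"hand":1},{"translation":[0,0,-0.03],"angular":[0,0,0],"hand":1},{"translation":[0,0,-0.03],"angular":[0,0,0],"hand":1},{"translation":[0,0,-0.03],"angular":[0,0,0],"hand":1},{"translation":[0,0,-0.03],"angular":[0,0,-6.4],"hand":1},{"translation":[0,0,0],"angular":[0,0,-6.4],"hand":1},{"translation":[0,0,0],"angular":[0,0,-6.4],"hand":1},{"translation":[0,0,0],"angular":[0,0,-6.5],"hand":1},{"translation":[0,0,0],"angular":[0,0,-6.5],"hand":1}]'
python3 -m handwheel '[{"translation":[0,0,0],"angular":[0,0,0],"hand":1},{"translation":[0,0,0],"angular":[0,0,0],"hand":1}]' |tail -1
python3 h.py .5885 -.0915 .22
```

```text
clock: 18.18
position: [0.3907, -0.2633, 0.2255]
ee_rot: [0.0, -0.123, 0.992, -0.0]
contact_force: [1.0, 0.3, -2.7]
width: 0.0231
gripper_force: 69.1
gripper_force: 69.1
pos [ 0.3907 -0.2634  0.2251] yaw x -166.31 tilt 0.02 q6 -2.55 F [-0.2 -0.1 -1.7] M [ 0.01 -0.05  0.01] tool delta mm [-232.9  120.2    5.1]
```

```bash

python3 -m handwheel '[{"translation":[-0.0291,0.015,0],"angular":[0,0,0],"hand":1},{"translation":[-0.0291,0.015,0],"angular":[0,0,0],"hand":1},{"translation":[-0.0291,0.015,0],"angular":[0,0,0],"hand":1},{"translation":[-0.0291,0.015,0],"angular":[0,0,0],"hand":1},{"translation":[-0.0291,0.015,0],"angular":[0,0,0],"hand":1},{"translation":[-0.0291,0.015,0],"angular":[0,0,0],"hand":1},{"translation":[-0.0291,0.015,0],"angular":[0,0,0],"hand":1},{"translation":[-0.0291,0.015,0],"angular":[0,0,0],"hand":1},{"translation":[0,0,0],"angular":[0,0,0],"hand":1},{"translation":[0,0,0],"angular":[0,0,0],"hand":1}]' | tail -2
python3 - <<'E'
from h import *
st=manip.get_state(); im=snap('wrist','w4'); C=cam('wrist',st); np.savez('w4.npz',K=C[0],R=C[1],e=C[2]); go(.5885,-.0915,.13)
cv2.imwrite('pics/crop4.png',cv2.cvtColor(cv2.resize(im[200:400,140:420],None,fx=2.8,fy=2.8,interpolation=3),cv2.COLOR_RGB2BGR))
print('tcp on mouth plane',proj(C,(*st['position'][:2],.044)),'holder',proj(C,(.5885,-.0915,.044)))
E
```

```text
width: 0.0232
gripper_force: 69.3
pos [ 0.5879 -0.0909  0.2243] yaw x -166.16 tilt 0.1 q6 -2.08 F [ 0.2 -0.  -1.7] M [ 0.01  0.04 -0.09] tool delta mm [-0.6 -0.7 94.3]
tcp on mouth plane [277.07803959 182.07722313] holder [275.61045722 181.18241009]
```

View pics/crop4.png

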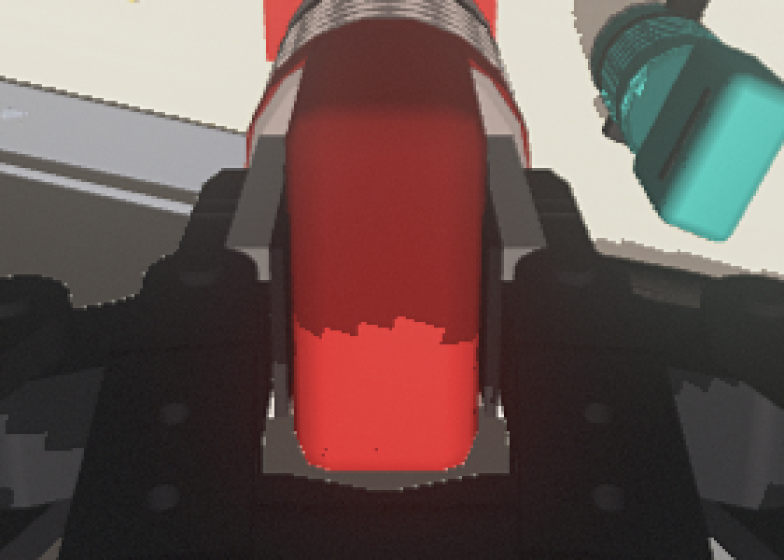

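```bash

python3 -m handwheel '[{"translation":[-0.0006,-0.0006,0.03],"angular":[0,0,0],"hand":1},{"translation":[0,0,0.03],"angular":[0,0,0],"hand":1},{"translation":[0,0,0.03],"angular":[0,0,0],"hand":1},{"translation":[0,0,0.01],"angular":[0,0,0],"hand":1},{"translation":[0,0,0],"angular":[0,0,0],"hand":1},{"translation":[0,0,0],"angular":[0,0,0],"hand":1}]' | tail -1
python3 h.py .5885 -.0915 .1
python3 -m handwheel '[{"translation":[0,0,0.005],"angular":[0,0,0],"hand":1},{"translation":[0,0,0.004],"angular":[0,0,0],"hand":1},{"translation":[0,0,0],"angular":[0,0,0],"hand":1}]' | tail -1
python3 h.py .5885 -.0915 .1
python3 -m handwheel '[{"translation":[0,0,0.005],"angular":[0,0,0],"hand":1},{"translation":[0,0,0.004],"angular":[0,0,0],"hand":1},{"translation":[0,0,0],"angular":[0,0,0],"hand":1}]' | tail -1
python3 h.py .5885 -.0915 .1
```

```text
gripper_force: 69.2
pos [ 0.5888 -0.0925  0.1254] yaw x -166.24 tilt 0.01 q6 -2.08 F [ 0.7 -0.9 -1.6] M [-0.01 -0.04 -0.02] tool delta mm [ 0.   1.1 25.4]
gripper_force: 69.3
pos [ 0.5892 -0.0919  0.1164] yaw x -166.16 tilt 0.07 q6 -2.08 F [-0.   0.5 -1.6] M [-0.    0.02  0.05] tool delta mm [ 0.6  0.6 16.4]
gripper_force: 69.3
pos [ 0.5884 -0.0915  0.106 ] yaw x -166.14 tilt 0.08 q6 -2.08 F [-0.3 -0.1 -2.3] M [-0.01  0.08 -0.05] tool delta mm [-0.1 -0.1  6. ]
```

```bash

for i in 1; do
python3 -m handwheel '[{"translation":[0,0,0.003],"angular":[0,0,0],"hand":1},{"translation":[0,0,0.003],"angular":[0,0,0],"hand":1},{"translation":[0,0,0],"angular":[0,0,0],"hand":1}]' | tail -1
python3 h.py .5885 -.0915 .08
python3 -m handwheel '[{"translation":[0,0,0.003],"angular":[0,0,0],"hand":1},{"translation":[0,0,0.003],"angular":[0,0,0],"hand":1},{"translation":[0,0,0],"angular":[0,0,0],"hand":1}]' | tail -1
python3 h.py .5885 -.0915 .08; done
```

```text
gripper_force: 69.3
pos [ 0.5885 -0.0915  0.1001] yaw x -166.14 tilt 0.07 q6 -2.08 F [-0.8 -1.1 -2.3] M [ 0.05  0.01 -0.  ] tool delta mm [-0.   0.  20.1]
gripper_force: 69.3
pos [ 0.5885 -0.0915  0.0941] yaw x -166.15 tilt 0.07 q6 -2.08 F [-0.7 -0.1 -2.4] M [-0.07 -0.01  0.03] tool delta mm [-0.   0.  14.1]
```

```bash

python3 -m handwheel '[{"translation":[0,0,0.003],"angular":[0,0,0],"hand":1},{"translation":[0,0,0.003],"angular":[0,0,0],"hand":1},{"translation":[0,0,0],"angular":[0,0,0],"hand":1}]' | tail -1
python3 h.py .5885 -.0915 .08
python3 -m handwheel '[{"translation":[0,0,0.003],"angular":[0,0,0],"hand":1},{"translation":[0,0,0.003],"angular":[0,0,0],"hand":1},{"translation":[0,0,0],"angular":[0,0,0],"hand":1}]' | tail -1
python3 h.py .5885 -.0915 .08
```

```text
gripper_force: 70.1
pos [ 0.5892 -0.0917  0.0889] yaw x -166.15 tilt 0.03 q6 -2.08 F [-1.7 -0.1  2.8] M [0.04 0.18 0.01] tool delta mm [0.6 0.4 8.9]
gripper_force: 70.6
pos [ 0.5892 -0.0917  0.0831] yaw x -166.15 tilt 0.05 q6 -2.08 F [-2.   1.1  6.4] M [0.12 0.35 0.04] tool delta mm [0.6 0.3 3.1]
```

```bash

python3 -m handwheel '[{"translation":[0,0,0.003],"angular":[0,0,0],"hand":1},{"translation":[0,0,0.002],"angular":[0,0,0],"hand":1},{"translation":[0,0,0],"angular":[0,0,0],"hand":1},{"translation":[0,0,0],"angular":[0,0,5],"hand":1},{"translation":[0,0,0],"angular":[0,0,5],"hand":1},{"translation":[0,0,0],"angular":[0,0,5],"hand":1},{"translation":[0,0,0],"angular":[0,0,0],"hand":1}]' | tail -1
python3 h.py .5885 -.0915 .08

```

```text
gripper_force: 70.8
pos [ 0.5906 -0.0922  0.0795] yaw x 178.69 tilt 0.26 q6 -1.82 F [-0.4  0.8  8.7] M [ 0.04  0.16 -0.06] tool delta mm [ 2.1  0.6 -0.5]
```

Turning freely. Continue the quarter.

```bash

python3 -m handwheel '[{"translation":[0,0,0],"angular":[0,0,7],"hand":1},{"translation":[0,0,0],"angular":[0,0,7],"hand":1},{"translation":[0,0,0],"angular":[0,0,7],"hand":1},{"translation":[0,0,0],"angular":[0,0,7],"hand":1},{"translation":[0,0,0],"angular":[0,0,7],"hand":1},{"translation":[0,0,0],"angular":[0,0,7],"hand":1},{"translation":[0,0,0],"angular":[0,0,7],"hand":1},{"translation":[0,0,0],"angular":[0,0,7],"hand":1},{"translation":[0,0,0],"angular":[0,0,7],"hand":1},{"translation":[0,0,0],"angular":[0,0,0],"hand":1}]' | tail -1
python3 h.py .5885 -.0915 .08
python3 -m handwheel '[{"translation":[0,0,0],"angular":[0,0,5],"hand":1},{"translation":[0,0,0],"angular":[0,0,6],"hand":1},{"translation":[0,0,0],"angular":[0,0,0],"hand":1},{"translation":[0,0,0],"angular":[0,0,0],"hand":1}]' | tail -1
python3 h.py .5885 -.0915 .08

```

```text
gripper_force: 70.9
pos [ 0.5909 -0.093   0.0797] yaw x 115.64 tilt 0.32 q6 -0.72 F [ 1.1 -0.4  8.9] M [-0.39  0.18 -0.02] tool delta mm [ 2.4 -1.5 -0.4]
gripper_force: 70.9
pos [ 0.5906 -0.0929  0.0796] yaw x 104.86 tilt 0.28 q6 -0.53 F [-0.9 -1.2  8.8] M [-0.31  0.3  -0.03] tool delta mm [ 1.9 -1.7 -0.4]
```

```bash

python3 -m handwheel '[{"translation":[0,0,0],"angular":[0,0,2],"hand":1},{"translation":[0,0,0],"angular":[0,0,2],"hand":1},{"translation":[0,0,0],"angular":[0,0,0],"hand":1},{"translation":[0,0,0],"angular":[0,0,0],"hand":1}]' | tail -1
python3 h.py .5885 -.0915 .08

```

```text
gripper_force: 71.1
pos [ 0.5893 -0.0929  0.0795] yaw x 100.91 tilt 0.17 q6 -0.46 F [-3.3 -2.4  9.7] M [-0.3   0.68  0.1 ] tool delta mm [ 1.5 -0.6 -0.5]
```

```bash

python3 -m handwheel '[{"translation":[0,0,0],"angular":[0,0,2],"hand":1},{"translation":[0,0,0],"angular":[0,0,2],"hand":1},{"translation":[0,0,0],"angular":[0,0,0],"hand":1},{"translation":[0,0,0],"angular":[0,0,0],"hand":1}]' | tail -1
python3 h.py .5885 -.0915 .08

```

```text
gripper_force: 78.5
pos [ 0.5889 -0.093   0.0797] yaw x 97.16 tilt 0.21 q6 -0.39 F [-3.5 -2.5 12.9] M [-0.03  0.82  1.33] tool delta mm [ 1.6 -0.2 -0.3]
```

```bash

python3 -m handwheel '[{"translation":[0,0,0],"angular":[0,0,-2],"hand":1},{"translation":[0,0,-0.003],"angular":[0,0,0],"hand":1},{"translation":[0,0,-0.003],"angular":[0,0,0],"hand":1},{"translation":[0,0,0],"angular":[0,0,0],"hand":1},{"translation":[0,0,0],"angular":[0,0,0],"hand":1}]' | tail -1
python3 h.py .5885 -.0915 .08
python3 -m handwheel '[{"translation":[0,0,-0.002],"angular":[0,0,0],"hand":1},{"translation":[0,0,-0.001],"angular":[0,0,0],"hand":1},{"translation":[0,0,0],"angular":[0,0,0],"hand":1},{"translation":[0,0,0],"angular":[0,0,0],"hand":1}]' | tail -1
python3 h.py .5885 -.0915 .08

```

```text
gripper_force: 71.9
pos [ 0.589  -0.0926  0.0848] yaw x 98.91 tilt 0.12 q6 -0.43 F [-2.7 -1.3  8.2] M [-0.27  0.63  0.16] tool delta mm [ 1.2 -0.3  4.8]
gripper_force: 71.1
pos [ 0.589  -0.0925  0.0867] yaw x 98.88 tilt 0.08 q6 -0.43 F [-2.  -4.3  2.6] M [-0.83  0.28  0.14] tool delta mm [ 1.1 -0.3  6.7]
```

```bash

python3 -m handwheel '[{"translation":[0,0,0.001],"angular":[0,0,0],"hand":1},{"translation":[0,0,0],"angular":[0,0,0],"hand":0.5},{"translation":[0,0,0],"angular":[0,0,0],"hand":0.5},{"translation":[0,0,0],"angular":[0,0,0],"hand":0.5},{"translation":[0,0,0],"angular":[0,0,0],"hand":0.5},{"translation":[0,0,0],"angular":[0,0,0],"hand":0.5}]' | tail -2
python3 h.py .5885 -.0915 .08
python3 -m handwheel '[{"translation":[0,0,-0.01],"angular":[0,0,0],"hand":0.5},{"translation":[0,0,-0.02],"angular":[0,0,0],"hand":0.5},{"translation":[0,0,-0.03],"angular":[0,0,0],"hand":0.5},{"translation":[0,0,-0.03],"angular":[0,0,0],"hand":0.5},{"translation":[0,0,-0.03],"angular":[0,0,0],"hand":0.5},{"translation":[0,0,-0.03],"angular":[0,0,0],"hand":0.5}]' | tail -2
python3 h.py .41 -.103 .25
```

```text
width: 0.0427
gripper_force: 0.0
pos [ 0.5889 -0.0913  0.0855] yaw x 98.85 tilt 0.05 q6 -0.43 F [0.2 0.4 0.1] M [-0.01 -0.02  0.02] tool delta mm [-0.2 -0.5  5.5]
width: 0.0427
gripper_force: 0.0
pos [ 0.5888 -0.0915  0.2381] yaw x 98.86 tilt 0.05 q6 -0.43 F [-0.  -1.3  0.7] M [0.02 0.03 0.  ] tool delta mm [  16.1 -178.4  -12.1]
```

```bash

python3 -m handwheel '[{"translation":[0.003,-0.0357,-0.002],"angular":[0,0,0],"hand":0.35},{"translation":[0.003,-0.0357,-0.002],"angular":[0,0,0],"hand":0.35},{"translation":[0.003,-0.0357,-0.002],"angular":[0,0,0],"hand":0.35},{"translation":[0.003,-0.0357,-0.002],"angular":[0,0,0],"hand":0.35},{"translation":[0.003,-0.0357,0],"angular":[0,0,0],"hand":0.35},{"translation":[0,0,0],"angular":[0,0,-6.6],"hand":0.35},{"translation":[0,0,0],"angular":[0,0,-6.6],"hand":0.35},{"translation":[0,0,0],"angular":[0,0,-6.6],"hand":0.35},{"translation":[0,0,0],"angular":[0,0,-6.6],"hand":0.35},{"translation":[0,0,0],"angular":[0,0,-6.6],"hand":0.35}]'|tail -1
python3 -m handwheel '[{"translation":[0,0,0],"angular":[0,0,-6.6],"hand":0.35},{"translation":[0,0,0],"angular":[0,0,-6.6],"hand":0.35},{"translation":[0,0,0],"angular":[0,0,-6.6],"hand":0.35},{"translation":[0,0,0],"angular":[0,0,-6.6],"hand":0.35},{"translation":[0,0,0],"angular":[0,0,-6.6],"hand":0.35},{"translation":[0,0,0],"angular":[0,0,0],"hand":0.35},{"translation":[0,0,0],"angular":[0,0,0],"hand":0.35}]'|tail -2
python3 - <<'E'
from h import *
st=manip.get_state(); im=snap('wrist','w5'); C=cam('wrist',st)
barpose(im,C,'yellow',np.array([.407,-.104])); barpose(im,C,'blue',np.array([.423,-.18]))
go(.407,-.104,.0665)
E
```

```text
gripper_force: 0.0
width: 0.0553
gripper_force: 0.0
yellow all centre [ 0.4542 -0.1001] size mm [20.7 45.9] yaw 164.9 otsu 228.0
yellow bright centre [ 0.4543 -0.0999] size mm [19.4 45.8] yaw 165.0 otsu 228.0
blue all centre [ 0.4233 -0.1805] size mm [21.6 46.2] yaw 177.7 otsu 183.0
blue bright centre [ 0.424  -0.1805] size mm [17.5 42.3] yaw 177.3 otsu 183.0
pos [ 0.4103 -0.1043  0.2443] yaw x 164.7 tilt 0.05 q6 -1.72 F [-0.3 -0.5  0.7] M [-0.01  0.02  0.01] tool delta mm [  3.4  -0.6 177.8]
```

View pics/w5.png

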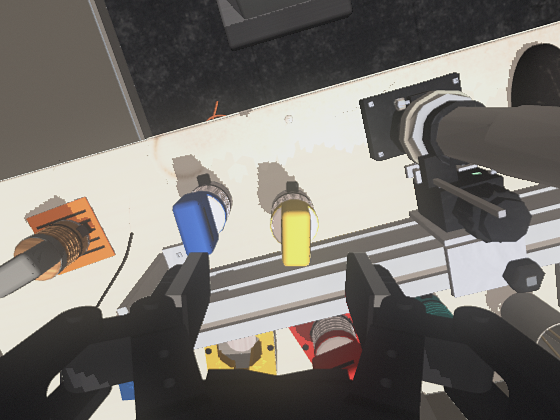

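```bash
python3 - <<'E'
from h import *
C=cam('wrist')
for z in(.05,.15,.25):print(z,ray(C,(412,205),z)[:2].round(3),ray(C,(412,165),z)[:2].round(3))
go(.4545,-.100,.0665)
E
```

```text
0.05 [0.468 0.012] [0.431 0.018]
0.15 [ 0.432 -0.017] [ 0.405 -0.013]
0.25 [ 0.395 -0.046] [ 0.38  -0.044]
pos [ 0.4103 -0.1043  0.2443] yaw x 164.7 tilt 0.05 q6 -1.72 F [-0.3 -0.5  0.7] M [-0.01  0.02  0.01] tool delta mm [-41.4  15.8 177.8]
```

```bash

python3 -m handwheel '[{"translation":[-0.0207,0.0079,0],"angular":[0,0,0],"hand":0.35},{"translation":[-0.0207,0.0079,0],"angular":[0,0,0],"hand":0.35},{"translation":[0,0,0.035],"angular":[0,0,0],"hand":0.35},{"translation":[0,0,0.035],"angular":[0,0,0],"hand":0.35},{"translation":[0,0,0.035],"angular":[0,0,0],"hand":0.35},{"translation":[0,0,0.035],"angular":[0,0,0],"hand":0.35},{"translation":[0,0,0.037],"angular":[0,0,0],"hand":0.35},{"translation":[0,0,0],"angular":[0,0,0],"hand":0.35},{"translation":[0,0,0],"angular":[0,0,0],"hand":0.35}]'|tail -1
python3 h.py .4545 -.1 .0665
python3 -m handwheel '[{"translation":[0,0,0],"angular":[0,0,0],"hand":1},{"translation":[0,0,0],"angular":[0,0,0],"hand":1},{"translation":[0,0,0],"angular":[0,0,0],"hand":1},{"translation":[0,0,0],"angular":[0,0,0],"hand":1},{"translation":[0,0,0],"angular":[0,0,0],"hand":1},{"translation":[0,0,0],"angular":[0,0,0],"hand":1},{"translation":[0,0,0],"angular":[0,0,0],"hand":1}]' 70
python3 h.py .4545 -.1 .0665
```

```text
gripper_force: 0.0
pos [ 0.4531 -0.0994  0.0659] yaw x 164.78 tilt 0.26 q6 -1.67 F [0.3 0.  0.7] M [-0.01 -0.   -0.01] tool delta mm [-1.5 -0.2 -0.6]
clock: 28.2
position: [0.4566, -0.1008, 0.0693]
ee_rot: [0.003, 0.132, 0.991, -0.001]
contact_force: [0.6, -0.6, 7.3]
width: 0.0231
gripper_force: 69.6
pos [ 0.4566 -0.1008  0.0693] yaw x 164.84 tilt 0.35 q6 -1.67 F [ 0.6 -0.6  7.3] M [-0.04  0.05  0.02] tool delta mm [2.2 0.2 2.8]
```

```bash

python3 -m handwheel '[{"translation":[0,0,-0.01],"angular":[0,0,0],"hand":1},{"translation":[0,0,-0.03],"angular":[0,0,0],"hand":1},{"translation":[0,0,-0.03],"angular":[0,0,0],"hand":1},{"translation":[0,0,-0.03],"angular":[0,0,0],"hand":1},{"translation":[0,0,-0.03],"angular":[0,0,0],"hand":1},{"translation":[0,0,-0.03],"angular":[0,0,-4],"hand":1},{"translation":[0,0,0],"angular":[0,0,0],"hand":1},{"translation":[0,0,0],"angular":[0,0,0],"hand":1}]'|tail -1
python3 h.py .5811 -.1938 .22
```

```text
gripper_force: 69.2
pos [ 0.4552 -0.1002  0.229 ] yaw x 168.81 tilt 0.3 q6 -1.74 F [ 1.   0.  -3.5] M [ 0.01 -0.01  0.02] tool delta mm [-141.6  -67.4    9.8]
```

```bash

python3 -m handwheel '[{"translation":[-0.0283,-0.0135,0.001],"angular":[0,0,0],"hand":1},{"translation":[-0.0283,-0.0135,0.001],"angular":[0,0,0],"hand":1},{"translation":[-0.0283,-0.0135,0.001],"angular":[0,0,0],"hand":1},{"translation":[-0.0283,-0.0135,0.001],"angular":[0,0,0],"hand":1},{"translation":[-0.0283,-0.0135,0],"angular":[0,0,0],"hand":1},{"translation":[0,0,0.03],"angular":[0,0,0],"hand":1},{"translation":[0,0,0.03],"angular":[0,0,0],"hand":1},{"translation":[0,0,0.03],"angular":[0,0,0],"hand":1},{"translation":[0,0,0],"angular":[0,0,0],"hand":1},{"translation":[0,0,0],"angular":[0,0,0],"hand":1}]'|tail -1
python3 h.py .5811 -.1938 .106
python3 - <<'E'
from h import *
im=manip.get_image('scene'); cv2.imwrite('pics/crop5.png',cv2.cvtColor(cv2.resize(im[130:270,230:420],None,fx=4.1,fy=4.1,interpolation=3),cv2.COLOR_RGB2BGR))
E
```

```text
gripper_force: 69.1
pos [ 0.5778 -0.1924  0.1299] yaw x 168.82 tilt 0.43 q6 -1.81 F [ 0.1 -0.4 -1.6] M [-0.   -0.02  0.01] tool delta mm [-3.6 -0.8 23.8]
```

View pics/crop5.png

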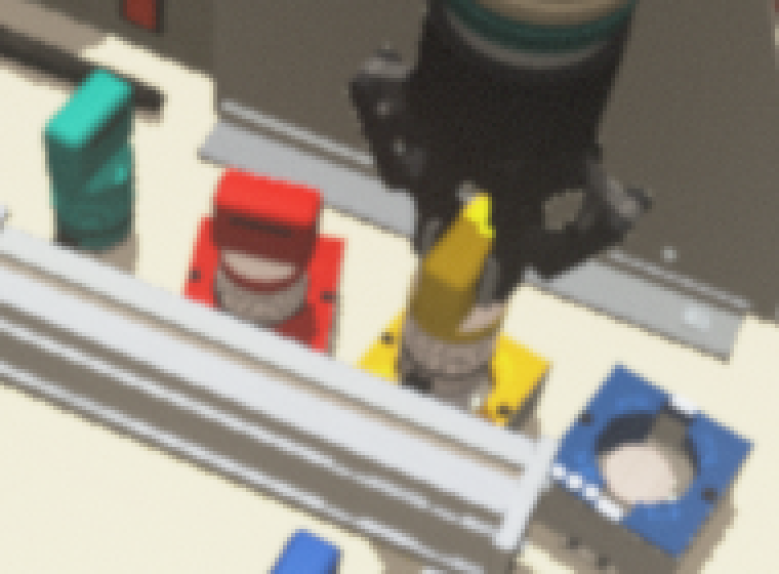

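```bash

python3 -m handwheel '[{"translation":[-0.0034,-0.0008,0.004],"angular":[0,0,0],"hand":1},{"translation":[0,0,0],"angular":[0,0,0],"hand":1},{"translation":[0,0,0],"angular":[0,0,0],"hand":1}]'|tail -1
python3 h.py .5811 -.1938 .106
python3 -m handwheel '[{"translation":[0,0,0.005],"angular":[0,0,0],"hand":1},{"translation":[0,0,0.005],"angular":[0,0,0],"hand":1},{"translation":[0,0,0],"angular":[0,0,0],"hand":1},{"translation":[0,0,0],"angular":[0,0,0],"hand":1}]'|tail -1
python3 h.py .5811 -.1938 .106
python3 -m handwheel '[{"translation":[0,0,0.004],"angular":[0,0,0],"hand":1},{"translation":[0,0,0.004],"angular":[0,0,0],"hand":1},{"translation":[0,0,0],"angular":[0,0,0],"hand":1}]'|tail -1
python3 h.py .5811 -.1938 .106
```

```text
gripper_force: 69.2
pos [ 0.5843 -0.1953  0.1303] yaw x 168.85 tilt 0.17 q6 -1.81 F [ 0.3 -0.1 -1.3] M [-0.03  0.03 -0.05] tool delta mm [ 3.5  0.9 24.3]
gripper_force: 69.2
pos [ 0.5829 -0.1947  0.1183] yaw x 168.86 tilt 0.06 q6 -1.81 F [-0.1  0.3 -2. ] M [ 0.04 -0.02  0.  ] tool delta mm [ 1.9  0.5 12.3]
gripper_force: 69.2
pos [ 0.5827 -0.1947  0.1097] yaw x 168.85 tilt 0.11 q6 -1.81 F [-0.1  0.1 -2.4] M [-0.01  0.05 -0.03] tool delta mm [1.7 0.5 3.7]
```

```bash

python3 -m handwheel '[{"translation":[0.001,0.0003,0],"angular":[0,0,0],"hand":1},{"translation":[0,0,0],"angular":[0,0,0],"hand":1},{"translation":[0,0,0.003],"angular":[0,0,0],"hand":1},{"translation":[0,0,0.003],"angular":[0,0,0],"hand":1},{"translation":[0,0,0],"angular":[0,0,0],"hand":1}]'|tail -1
python3 h.py .5811 -.1938 .0795
python3 -m handwheel '[{"translation":[0,0,0.003],"angular":[0,0,0],"hand":1},{"translation":[0,0,0.003],"angular":[0,0,0],"hand":1},{"translation":[0,0,0],"angular":[0,0,0],"hand":1}]'|tail -1
python3 h.py .5811 -.1938 .0795
python3 -m handwheel '[{"translation":[0,0,0.003],"angular":[0,0,0],"hand":1},{"translation":[0,0,0.003],"angular":[0,0,0],"hand":1},{"translation":[0,0,0],"angular":[0,0,0],"hand":1}]'|tail -1
python3 h.py .5811 -.1938 .0795
```

```text
gripper_force: 69.2
pos [ 0.582  -0.1943  0.1041] yaw x 168.85 tilt 0.07 q6 -1.81 F [ 0.5 -0.4 -2.3] M [ 0.05  0.09 -0.05] tool delta mm [ 0.9  0.3 24.6]
gripper_force: 69.2
pos [ 0.5819 -0.1942  0.098 ] yaw x 168.85 tilt 0.08 q6 -1.81 F [ 0.4 -0.2 -2.7] M [-0.02 -0.01  0.01] tool delta mm [ 0.9  0.3 18.5]
gripper_force: 69.8
pos [ 0.5827 -0.1946  0.0929] yaw x 168.85 tilt 0.05 q6 -1.81 F [0.7 0.2 3.2] M [0.06 0.1  0.  ] tool delta mm [ 1.8  0.5 13.4]
```

```bash

python3 -m handwheel '[{"translation":[0,0,0.003],"angular":[0,0,0],"hand":1},{"translation":[0,0,0.003],"angular":[0,0,0],"hand":1},{"translation":[0,0,0],"angular":[0,0,0],"hand":1}]'|tail -1
python3 h.py .5811 -.1938 .0795
python3 -m handwheel '[{"translation":[0,0,0.003],"angular":[0,0,0],"hand":1},{"translation":[0,0,0.002],"angular":[0,0,0],"hand":1},{"translation":[0,0,0],"angular":[0,0,0],"hand":1}]'|tail -1
python3 h.py .5811 -.1938 .0795
```

```text
gripper_force: 70.2
pos [ 0.5828 -0.1946  0.0871] yaw x 168.85 tilt 0.07 q6 -1.81 F [-1.   1.2  5. ] M [0.1  0.17 0.01] tool delta mm [1.8 0.5 7.6]
gripper_force: 70.5
pos [ 0.5828 -0.1946  0.0826] yaw x 168.85 tilt 0.08 q6 -1.81 F [-1.4  0.3  7.8] M [ 0.19  0.35 -0.01] tool delta mm [1.9 0.5 3.1]
```

```bash

python3 -m handwheel '[{"translation":[0,0,0.002],"angular":[0,0,0],"hand":1},{"translation":[0,0,0],"angular":[0,0,0],"hand":1},{"translation":[0,0,0],"angular":[0,0,5],"hand":1},{"translation":[0,0,0],"angular":[0,0,5],"hand":1},{"translation":[0,0,0],"angular":[0,0,5],"hand":1},{"translation":[0,0,0],"angular":[0,0,0],"hand":1}]'|tail -1
python3 h.py .5811 -.1938 .0795
```

```text
gripper_force: 70.8
pos [ 0.5831 -0.1951  0.0814] yaw x 153.7 tilt 0.15 q6 -1.55 F [-0.9  0.   8.6] M [ 0.02  0.39 -0.1 ] tool delta mm [2.4 0.3 1.9]
```

```bash

python3 -m handwheel '[{"translation":[0,0,0],"angular":[0,0,7],"hand":1},{"translation":[0,0,0],"angular":[0,0,7],"hand":1},{"translation":[0,0,0],"angular":[0,0,7],"hand":1},{"translation":[0,0,0],"angular":[0,0,7],"hand":1},{"translation":[0,0,0],"angular":[0,0,7],"hand":1},{"translation":[0,0,0],"angular":[0,0,7],"hand":1},{"translation":[0,0,0],"angular":[0,0,7],"hand":1},{"translation":[0,0,0],"angular":[0,0,7],"hand":1},{"translation":[0,0,0],"angular":[0,0,7],"hand":1},{"translation":[0,0,0],"angular":[0,0,0],"hand":1}]'|tail -1
python3 h.py .5811 -.1938 .0795
python3 -m handwheel '[{"translation":[0,0,0],"angular":[0,0,6],"hand":1},{"translation":[0,0,0],"angular":[0,0,6],"hand":1},{"translation":[0,0,0],"angular":[0,0,3],"hand":1},{"translation":[0,0,0],"angular":[0,0,0],"hand":1},{"translation":[0,0,0],"angular":[0,0,0],"hand":1}]'|tail -1
python3 h.py .5811 -.1938 .0795
```

```text
gripper_force: 70.7
pos [ 0.5831 -0.1952  0.0814] yaw x 90.63 tilt 0.17 q6 -0.45 F [-1.3 -1.1  8.5] M [ 0.    0.33 -0.04] tool delta mm [ 1.5 -2.   1.9]
gripper_force: 70.9
pos [ 0.5825 -0.1948  0.0813] yaw x 75.86 tilt 0.08 q6 -0.19 F [-3.7  0.6 10.1] M [0.1  0.5  0.01] tool delta mm [ 0.7 -1.6  1.8]
```

```bash

python3 -m handwheel '[{"translation":[0,0,0],"angular":[0,0,2],"hand":1},{"translation":[0,0,0],"angular":[0,0,2],"hand":1},{"translation":[0,0,0],"angular":[0,0,0],"hand":1},{"translation":[0,0,0],"angular":[0,0,0],"hand":1}]'|tail -1
python3 h.py .5811 -.1938 .0795
```

```text
gripper_force: 71.7
pos [ 0.5815 -0.1944  0.0813] yaw x 72.1 tilt 0.1 q6 -0.12 F [-4.3  1.4 10.7] M [0.29 0.75 1.11] tool delta mm [ 0.5 -0.5  1.8]
```

Stop reached (moment 1.1). Ease back and let it rise.

```bash

python3 -m handwheel '[{"translation":[0,0,0],"angular":[0,0,-1.5],"hand":1},{"translation":[0,0,-0.003],"angular":[0,0,0],"hand":1},{"translation":[0,0,-0.003],"angular":[0,0,0],"hand":1},{"translation":[0,0,-0.002],"angular":[0,0,0],"hand":1},{"translation":[0,0,0],"angular":[0,0,0],"hand":1},{"translation":[0,0,0],"angular":[0,0,0],"hand":1}]' | tail -1
python3 h.py .5811 -.1938 .08
python3 -m handwheel '[{"translation":[0,0,-0.002],"angular":[0,0,0],"hand":1},{"translation":[0,0,0],"angular":[0,0,0],"hand":1},{"translation":[0,0,0],"angular":[0,0,0],"hand":1}]' | tail -1
python3 h.py .5811 -.1938 .08
```

```text
gripper_force: 70.3
pos [ 0.5816 -0.1944  0.0882] yaw x 73.38 tilt 0.08 q6 -0.15 F [-3.6  0.7  7.5] M [0.23 0.73 0.16] tool delta mm [ 0.4 -0.6  8.2]
gripper_force: 71.1
pos [ 0.5816 -0.1944  0.0893] yaw x 73.37 tilt 0.11 q6 -0.15 F [-4.  -0.5  2.3] M [0.02 0.67 0.11] tool delta mm [ 0.4 -0.6  9.3]
```

```bash

python3 -m handwheel '[{"translation":[0,0,0.001],"angular":[0,0,0],"hand":1},{"translation":[0,0,0],"angular":[0,0,0],"hand":0.5},{"translation":[0,0,0],"angular":[0,0,0],"hand":0.5},{"translation":[0,0,0],"angular":[0,0,0],"hand":0.5},{"translation":[0,0,0],"angular":[0,0,0],"hand":0.5},{"translation":[0,0,0],"angular":[0,0,0],"hand":0.5}]' | tail -2
python3 -m handwheel '[{"translation":[0,0,-0.01],"angular":[0,0,0],"hand":0.5},{"translation":[0,0,-0.02],"angular":[0,0,0],"hand":0.5},{"translation":[0,0,-0.03],"angular":[0,0,0],"hand":0.5},{"translation":[0,0,-0.03],"angular":[0,0,0],"hand":0.5},{"translation":[0,0,-0.03],"angular":[0,0,0],"hand":0.5},{"translation":[0,0,-0.03],"angular":[0,0,0],"hand":0.5}]' | tail -2
python3 h.py .418 -.1805 .245
```

```text
width: 0.0426
gripper_force: 0.0
width: 0.0426
gripper_force: 0.0
pos [ 0.5823 -0.1944  0.2411] yaw x 73.35 tilt 0.06 q6 -0.15 F [ 1.1 -0.5  0.3] M [-0.03  0.02  0.05] tool delta mm [ -33.8 -161.4   -4.1]
```

```bash

python3 -m handwheel '[{"translation":[-0.0068,-0.0323,0],"angular":[0,0,0],"hand":0.35},{"translation":[-0.0068,-0.0323,0],"angular":[0,0,0],"hand":0.35},{"translation":[-0.0068,-0.0323,0],"angular":[0,0,0],"hand":0.35},{"translation":[-0.0068,-0.0323,0],"angular":[0,0,0],"hand":0.35},{"translation":[-0.0068,-0.0323,-0.003],"angular":[0,0,0],"hand":0.35},{"translation":[0,0,0],"angular":[0,0,-6.95],"hand":0.35},{"translation":[0,0,0],"angular":[0,0,-6.95],"hand":0.35},{"translation":[0,0,0],"angular":[0,0,-6.95],"hand":0.35},{"translation":[0,0,0],"angular":[0,0,-6.95],"hand":0.35},{"translation":[0,0,0],"angular":[0,0,-6.95],"hand":0.35}]'|tail -1
python3 -m handwheel '[{"translation":[0,0,0],"angular":[0,0,-6.95],"hand":0.35},{"translation":[0,0,0],"angular":[0,0,-6.95],"hand":0.35},{"translation":[0,0,0],"angular":[0,0,-6.95],"hand":0.35},{"translation":[0,0,0],"angular":[0,0,-6.95],"hand":0.35},{"translation":[0,0,0],"angular":[0,0,-6.95],"hand":0.35},{"translation":[0,0,0],"angular":[0,0,-6.95],"hand":0.35},{"translation":[0,0,0],"angular":[0,0,-6.95],"hand":0.35},{"translation":[0,0,0],"angular":[0,0,-6.95],"hand":0.35},{"translation":[0,0,0],"angular":[0,0,-6.95],"hand":0.35},{"translation":[0,0,0],"angular":[0,0,-6.95],"hand":0.35}]'|tail -1
python3 -m handwheel '[{"translation":[0,0,0],"angular":[0,0,0],"hand":0.35},{"translation":[0,0,0],"angular":[0,0,0],"hand":0.35},{"translation":[0,0,0],"angular":[0,0,0],"hand":0.35}]'|tail -2
python3 - <<'E'
from h import *
st=manip.get_state(); im=snap('wrist','w6'); C=cam('wrist',st)
barpose(im,C,'blue',np.array([.423,-.18]))
go(.4238,-.1805,.068)
E
```

```text
gripper_force: 0.0
gripper_force: 0.0
width: 0.0555
gripper_force: 0.0
blue all centre [ 0.4236 -0.1814] size mm [21.1 46. ] yaw 177.5 otsu 167.0
blue bright centre [ 0.424  -0.1806] size mm [16.2 41.9] yaw 177.5 otsu 167.0
pos [ 0.4179 -0.1808  0.2421] yaw x 177.49 tilt 0.03 q6 -2.09 F [ 0.6 -0.  -0.4] M [ 0.05 -0.   -0.07] tool delta mm [ -5.8   0.5 174.1]
```

```bash

python3 -m handwheel '[{"translation":[-0.0058,0.0002,0.034],"angular":[0,0,0],"hand":0.35},{"translation":[0,0,0.035],"angular":[0,0,0],"hand":0.35},{"translation":[0,0,0.035],"angular":[0,0,0],"hand":0.35},{"translation":[0,0,0.035],"angular":[0,0,0],"hand":0.35},{"translation":[0,0,0.035],"angular":[0,0,0],"hand":0.35},{"translation":[0,0,0],"angular":[0,0,0],"hand":0.35},{"translation":[0,0,0],"angular":[0,0,0],"hand":0.35}]'|tail -1
python3 h.py .4238 -.181 .068
python3 -m handwheel '[{"translation":[0,0,0],"angular":[0,0,0],"hand":1},{"translation":[0,0,0],"angular":[0,0,0],"hand":1},{"translation":[0,0,0],"angular":[0,0,0],"hand":1},{"translation":[0,0,0],"angular":[0,0,0],"hand":1},{"translation":[0,0,0],"angular":[0,0,0],"hand":1},{"translation":[0,0,0],"angular":[0,0,0],"hand":1},{"translation":[0,0,0],"angular":[0,0,0],"hand":1}]' 70 | tail -2
python3 h.py .4238 -.181 .068
python3 -m handwheel '[{"translation":[0,0,-0.01],"angular":[0,0,0],"hand":1},{"translation":[0,0,-0.03],"angular":[0,0,0],"hand":1},{"translation":[0,0,-0.03],"angular":[0,0,0],"hand":1},{"translation":[0,0,-0.03],"angular":[0,0,0],"hand":1},{"translation":[0,0,-0.03],"angular":[0,0,0],"hand":1},{"translation":[0,0,-0.03],"angular":[0,0,4.4],"hand":1},{"translation":[0,0,0],"angular":[0,0,4.4],"hand":1},{"translation":[0,0,0],"angular":[0,0,0],"hand":1},{"translation":[0,0,0],"angular":[0,0,0],"hand":1},{"translation":[0,0,0],"angular":[0,0,0],"hand":1}]' | tail -2
python3 h.py .5807 -.2964 .22
```

```text
gripper_force: 0.0
pos [ 0.4227 -0.1801  0.0669] yaw x 177.55 tilt 0.25 q6 -2.08 F [0.5 0.4 0.8] M [-0.04 -0.01  0.03] tool delta mm [-1.2 -0.8 -1.1]
width: 0.0231
gripper_force: 69.7
pos [ 0.4255 -0.1816  0.0701] yaw x 177.59 tilt 0.31 q6 -2.08 F [0.3 1.3 7.6] M [ 0.1  -0.04 -0.08] tool delta mm [1.8 0.5 2.1]
width: 0.0225
gripper_force: 69.4
pos [ 0.4227 -0.1802  0.227 ] yaw x 168.89 tilt 0.13 q6 -1.93 F [-0.3 -0.4 -2.2] M [-0.04  0.06  0.05] tool delta mm [-177.4  -83.6    6.5]
```

```bash

python3 -m handwheel '[{"translation":[-0.0253,-0.0119,0],"angular":[0,0,0],"hand":1},{"translation":[-0.0253,-0.0119,0],"angular":[0,0,0],"hand":1},{"translation":[-0.0253,-0.0119,0],"angular":[0,0,0],"hand":1},{"translation":[-0.0253,-0.0119,0],"angular":[0,0,0],"hand":1},{"translation":[-0.0253,-0.0119,0],"angular":[0,0,0],"hand":1},{"translation":[-0.0253,-0.0119,0],"angular":[0,0,0],"hand":1},{"translation":[-0.0253,-0.0119,0],"angular":[0,0,0],"hand":1},{"translation":[0,0,0],"angular":[0,0,0],"hand":1},{"translation":[0,0,0],"angular":[0,0,0],"hand":1},{"translation":[0,0,0],"angular":[0,0,0],"hand":1}]'|tail -1
python3 h.py .5807 -.2964 .22
python3 -m handwheel '[{"translation":[0,0,0.03],"angular":[0,0,0],"hand":1},{"translation":[0,0,0.03],"angular":[0,0,0],"hand":1},{"translation":[0,0,0.03],"angular":[0,0,0],"hand":1},{"translation":[0,0,0.01],"angular":[0,0,0],"hand":1},{"translation":[0,0,0],"angular":[0,0,0],"hand":1},{"translation":[0,0,0],"angular":[0,0,0],"hand":1},{"translation":[0,0,0],"angular":[0,0,0],"hand":1},{"translation":[0,0,0],"angular":[0,0,0],"hand":1}]'|tail -1
python3 h.py .5807 -.2964 .11
```

```text
gripper_force: 69.4
pos [ 0.5802 -0.2961  0.2259] yaw x 168.84 tilt 0.26 q6 -1.95 F [-0.5  0.  -2.6] M [0.04 0.07 0.02] tool delta mm [-0.6 -0.2  5.9]
gripper_force: 69.3
pos [ 0.5825 -0.2976  0.1303] yaw x 168.81 tilt 0.26 q6 -1.95 F [-0.7  0.6 -2.9] M [ 0.02 -0.02  0.02] tool delta mm [ 2.1  0.9 20.3]
```

```bash

python3 -m handwheel '[{"translation":[0,0,0.005],"angular":[0,0,0],"hand":1},{"translation":[0,0,0.005],"angular":[0,0,0],"hand":1},{"translation":[0,0,0.005],"angular":[0,0,0],"hand":1},{"translation":[0,0,0],"angular":[0,0,0],"hand":1},{"translation":[0,0,0],"angular":[0,0,0],"hand":1},{"translation":[0,0,0],"angular":[0,0,0],"hand":1}]'|tail -1
python3 h.py .5807 -.2964 .11
python3 -m handwheel '[{"translation":[0,0,0.002],"angular":[0,0,0],"hand":1},{"translation":[0,0,0],"angular":[0,0,0],"hand":1},{"translation":[0,0,0],"angular":[0,0,0],"hand":1}]'|tail -1
python3 h.py .5807 -.2964 .08
```

```text
gripper_force: 69.4
pos [ 0.5812 -0.2969  0.1126] yaw x 168.8 tilt 0.02 q6 -1.95 F [-0.6 -0.3 -2.2] M [ 0.04  0.01 -0.01] tool delta mm [0.6 0.4 2.6]
gripper_force: 69.4
pos [ 0.5812 -0.2969  0.1107] yaw x 168.8 tilt 0.01 q6 -1.95 F [-0.4  0.1 -2.1] M [-0.06  0.01 -0.  ] tool delta mm [ 0.6  0.4 30.7]
```

Well aligned; go in.

```bash

python3 -m handwheel '[{"translation":[0,0,0.003],"angular":[0,0,0],"hand":1},{"translation":[0,0,0.003],"angular":[0,0,0],"hand":1},{"translation":[0,0,0],"angular":[0,0,0],"hand":1}]'|tail -1
python3 h.py .5807 -.2964 .08
python3 -m handwheel '[{"translation":[0,0,0.003],"angular":[0,0,0],"hand":1},{"translation":[0,0,0.003],"angular":[0,0,0],"hand":1},{"translation":[0,0,0],"angular":[0,0,0],"hand":1}]'|tail -1
python3 h.py .5807 -.2964 .08
python3 -m handwheel '[{"translation":[0,0,0.003],"angular":[0,0,0],"hand":1},{"translation":[0,0,0.003],"angular":[0,0,0],"hand":1},{"translation":[0,0,0],"angular":[0,0,0],"hand":1}]'|tail -1
python3 h.py .5807 -.2964 .08
python3 -m handwheel '[{"translation":[0,0,0.003],"angular":[0,0,0],"hand":1},{"translation":[0,0,0.003],"angular":[0,0,0],"hand":1},{"translation":[0,0,0],"angular":[0,0,0],"hand":1}]'|tail -1
python3 h.py .5807 -.2964 .08
```

```text
gripper_force: 69.4
pos [ 0.5808 -0.2966  0.1039] yaw x 168.8 tilt 0.09 q6 -1.95 F [-0.9  0.9 -1.6] M [0.01 0.07 0.02] tool delta mm [ 0.1  0.1 23.9]
gripper_force: 69.4
pos [ 0.5808 -0.2966  0.0979] yaw x 168.8 tilt 0.08 q6 -1.95 F [ 0.6  0.3 -3.1] M [ 0.   -0.02 -0.01] tool delta mm [ 0.1  0.2 17.9]
gripper_force: 70.1
pos [ 0.5815 -0.297   0.0929] yaw x 168.8 tilt 0.04 q6 -1.95 F [-1.3  0.9  2.3] M [ 0.09  0.08 -0.03] tool delta mm [ 0.9  0.5 12.9]
gripper_force: 70.6
pos [ 0.5815 -0.297   0.0871] yaw x 168.8 tilt 0.05 q6 -1.95 F [-0.6  1.   4.5] M [ 0.16  0.21 -0.02] tool delta mm [0.9 0.4 7.1]
```

```bash

python3 -m handwheel '[{"translation":[0,0,0.003],"angular":[0,0,0],"hand":1},{"translation":[0,0,0.003],"angular":[0,0,0],"hand":1},{"translation":[0,0,0.001],"angular":[0,0,0],"hand":1},{"translation":[0,0,0],"angular":[0,0,0],"hand":1},{"translation":[0,0,0],"angular":[0,0,5],"hand":1},{"translation":[0,0,0],"angular":[0,0,5],"hand":1},{"translation":[0,0,0],"angular":[0,0,5],"hand":1},{"translation":[0,0,0],"angular":[0,0,0],"hand":1}]'|tail -1
python3 h.py .5807 -.2964 .08
```

```text
gripper_force: 71.0
pos [ 0.5825 -0.2977  0.0817] yaw x 153.64 tilt 0.23 q6 -1.69 F [-0.6  0.8  9.1] M [ 0.09  0.27 -0.07] tool delta mm [2.2 0.4 1.7]
```

```bash

python3 -m handwheel '[{"translation":[0,0,0],"angular":[0,0,7],"hand":1},{"translation":[0,0,0],"angular":[0,0,7],"hand":1},{"translation":[0,0,0],"angular":[0,0,7],"hand":1},{"translation":[0,0,0],"angular":[0,0,7],"hand":1},{"translation":[0,0,0],"angular":[0,0,7],"hand":1},{"translation":[0,0,0],"angular":[0,0,7],"hand":1},{"translation":[0,0,0],"angular":[0,0,7],"hand":1},{"translation":[0,0,0],"angular":[0,0,7],"hand":1},{"translation":[0,0,0],"angular":[0,0,7],"hand":1},{"translation":[0,0,0],"angular":[0,0,0],"hand":1}]'|tail -1
python3 h.py .5807 -.2964 .08
python3 -m handwheel '[{"translation":[0,0,0],"angular":[0,0,6],"hand":1},{"translation":[0,0,0],"angular":[0,0,6],"hand":1},{"translation":[0,0,0],"angular":[0,0,4],"hand":1},{"translation":[0,0,0],"angular":[0,0,0],"hand":1},{"translation":[0,0,0],"angular":[0,0,0],"hand":1}]'|tail -1
python3 h.py .5807 -.2964 .08
python3 -m handwheel '[{"translation":[0,0,0],"angular":[0,0,2],"hand":1},{"translation":[0,0,0],"angular":[0,0,0],"hand":1},{"translation":[0,0,0],"angular":[0,0,0],"hand":1}]'|tail -1
python3 h.py .5807 -.2964 .08
```

```text
gripper_force: 71.0
pos [ 0.5825 -0.2985  0.0818] yaw x 90.59 tilt 0.28 q6 -0.59 F [-0.9 -1.3  9.1] M [-0.15  0.34 -0.08] tool delta mm [ 2.1 -1.8  1.8]
gripper_force: 71.2
pos [ 0.5812 -0.2977  0.0816] yaw x 74.82 tilt 0.12 q6 -0.31 F [-2.1  1.  10.3] M [0.11 0.69 0.03] tool delta mm [ 1.1 -0.9  1.6]
gripper_force: 71.3
pos [ 0.5808 -0.2975  0.0816] yaw x 72.94 tilt 0.11 q6 -0.28 F [-3.9  0.7 11.3] M [0.19 0.82 0.57] tool delta mm [ 1.  -0.4  1.6]
```

```bash

python3 -m handwheel '[{"translation":[0,0,0],"angular":[0,0,1.5],"hand":1},{"translation":[0,0,0],"angular":[0,0,0],"hand":1},{"translation":[0,0,0],"angular":[0,0,-1],"hand":1},{"translation":[0,0,-0.003],"angular":[0,0,0],"hand":1},{"translation":[0,0,-0.003],"angular":[0,0,0],"hand":1},{"translation":[0,0,-0.002],"angular":[0,0,0],"hand":1},{"translation":[0,0,-0.001],"angular":[0,0,0],"hand":1},{"translation":[0,0,0],"angular":[0,0,0],"hand":1},{"translation":[0,0,0],"angular":[0,0,0],"hand":1}]' | tail -1
python3 h.py .5807 -.2964 .08
python3 -m handwheel '[{"translation":[0,0,-0.001],"angular":[0,0,0],"hand":1},{"translation":[0,0,0],"angular":[0,0,0],"hand":1},{"translation":[0,0,0],"angular":[0,0,0],"hand":1}]' | tail -1
python3 h.py .5807 -.2964 .08
```

```text
gripper_force: 69.3
pos [ 0.5807 -0.2971  0.0874] yaw x 72.34 tilt 0.11 q6 -0.27 F [  1.1  -2.9 -12.9] M [-0.82 -0.08  0.99] tool delta mm [ 0.7 -0.2  7.4]
gripper_force: 69.4
pos [ 0.5807 -0.297   0.089 ] yaw x 72.32 tilt 0.08 q6 -0.27 F [  0.   -4.5 -13.9] M [-0.9   0.02  1.06] tool delta mm [ 0.6 -0.2  9. ]
```

```bash

python3 -m handwheel '[{"translation":[0,0,0.001],"angular":[0,0,-1.5],"hand":1},{"translation":[0,0,0.001],"angular":[0,0,0],"hand":1},{"translation":[0,0,0],"angular":[0,0,0],"hand":1},{"translation":[0,0,0],"angular":[0,0,0],"hand":1}]' | tail -1
python3 h.py .5807 -.2964 .08

```

```text
gripper_force: 71.8
pos [ 0.5809 -0.297   0.0899] yaw x 73.72 tilt 0.04 q6 -0.29 F [-4.8 -1.6  6.6] M [-0.37  1.27  0.11] tool delta mm [ 0.5 -0.4  9.9]
```

```bash

python3 -m handwheel '[{"translation":[0,0,-0.001],"angular":[0,0,0],"hand":1},{"translation":[0,0,0],"angular":[0,0,0],"hand":1},{"translation":[0,0,0],"angular":[0,0,0],"hand":0.5},{"translation":[0,0,0],"angular":[0,0,0],"hand":0.5},{"translation":[0,0,0],"angular":[0,0,0],"hand":0.5},{"translation":[0,0,0],"angular":[0,0,0],"hand":0.5},{"translation":[0,0,0],"angular":[0,0,0],"hand":0.5}]' | tail -2
python3 -m handwheel '[{"translation":[0,0,-0.01],"angular":[0,0,0],"hand":0.5},{"translation":[0,0,-0.02],"angular":[0,0,0],"hand":0.5},{"translation":[0,0,-0.03],"angular":[0,0,0],"hand":0.5},{"translation":[0,0,-0.03],"angular":[0,0,0],"hand":0.5},{"translation":[0,0,-0.03],"angular":[0,0,0],"hand":0.5},{"translation":[0,0,-0.03],"angular":[0,0,0],"hand":0.5}]' | tail -2
python3 h.py .45 -.25 .3
```

```text
width: 0.0427
gripper_force: 0.0
width: 0.0426
gripper_force: 0.0
pos [ 0.5813 -0.2967  0.241 ] yaw x 73.8 tilt 0.06 q6 -0.3 F [ 0.4 -0.8 -0.2] M [-0.03 -0.01  0.01] tool delta mm [   8.2 -139.1  -59.1]
```

Draw back and check everything from the fixed cameras.

```bash

python3 -m handwheel '[{"translation":[0.003,-0.035,-0.015],"angular":[0,0,0],"hand":0.5},{"translation":[0.003,-0.035,-0.015],"angular":[0,0,0],"hand":0.5},{"translation":[0.003,-0.035,-0.015],"angular":[0,0,0],"hand":0.5},{"translation":[0.003,-0.035,-0.01],"angular":[0,0,0],"hand":0.5},{"translation":[0.003,-0.035,0],"angular":[0,0,0],"hand":0.5},{"translation":[0.003,-0.035,0],"angular":[0,0,0],"hand":0.5},{"translation":[0.003,-0.035,0],"angular":[0,0,0],"hand":0.5},{"translation":[0,0,0],"angular":[0,0,0],"hand":0.5},{"translation":[0,0,0],"angular":[0,0,0],"hand":0.5},{"translation":[0,0,0],"angular":[0,0,0],"hand":0.5}]' | head -2
python3 - <<'E'
from h import *
a=manip.get_image('scene')[135:345,150:430]; b=manip.get_image('top')[130:290,140:420]
im=np.vstack([cv2.resize(a,(520,300)),cv2.resize(b,(520,297),interpolation=3)])
a=cv2.resize(a,(400,300),interpolation=3);a2=cv2.resize(manip.get_image('scene')[155:275,265:425],(400,300),interpolation=3);b=cv2.resize(b,(524,300),interpolation=3)
im=np.vstack([np.hstack([a,a2]),np.hstack([b,np.zeros((300,276,3),np.uint8)])])
cv2.imwrite('pics/final.png',cv2.cvtColor(im,cv2.COLOR_RGB2BGR))
E
```

```text
clock: 48.47
position: [0.3526, -0.2088, 0.2948]
```

View pics/final.png

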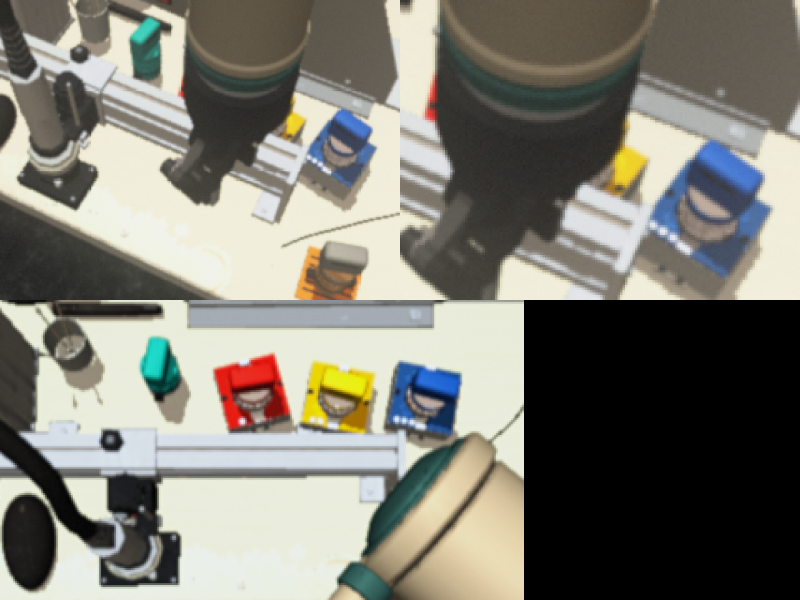

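```bash
python3 -c "
from rig import manip
print(manip.sign_off())"
```

```text
the job is handed in; nothing more can be done
None
```

The spent filter stands upright on the orange mat, and the red, yellow and blue filters were pushed in and turned to the stop in order, then handed in at about 49 s; the final pictures show all three turned a quarter and the forces and heights on release fit locked home. The spent filter turned out not to be locked at the start: it resisted the anticlockwise turn when pressed and lifted straight out. The yellow filter had been knocked about 5 cm aside, so I picked it up from its new spot.

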